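# Hang oiled boards in the gated drying stand

### The arm

A 6-joint arm with a two-finger parallel gripper is mounted at the origin on the work surface. World frame = base frame: x ahead of the robot, y to its left, z up, the work surface at z = 0. Lengths are in m, angles in rad, forces in N, time in s.
With the tool pointing down it reaches from about 0.35 to 0.975 m from the base axis. Payload 4.9 kg.
Tool frame: the origin (TCP) lies on the mounting face of the last link; the fingertips stand 173 mm ahead of it and the grasp point (between the pads) lies 155 mm ahead of it; z points along the fingers, y is the direction in which the jaws open and shut (so a half turn about z gives the same grasp; the last joint's range is limited). The gripper opens to 85 mm and grips with 20 to 120 N. Pads are 22 mm wide; open, the fingers measure 114 mm over their backs; the gripper's body (76 mm by 85 mm) begins 54 mm behind the grasp point. The pads swing forward as they close: fully open they stand 13 mm farther back than shut.
Start: joints at [1.156, 0.053, 1.613, -0, 1.476, -0.119], TCP at [0.182, 0.598, 0.405] pointing down, gripper open.
Joint ranges: [-3.01, 3.01], [-1.01, 2.22], [0.06, 2.58], [-1.02, 4.17], [0.09, 2.62], [-3.14, 3.14]. Speed limits (rad/s): [2.57, 2.57, 3.14, 3.14, 3.14, 3.14].

### API

Orientations are given as a rotation vector (axis times angle).
In Python, from station import ctrl gives the robot as it stands. The module is installed in compiled form; this text tells all that it offers.
- The arm moves only by the tool jog_arm, never from a script. Its argument "steps" is a list of rows, each a list of 2 entries, a list of its own where there are three numbers: the shift along the tool's x, y, z in cm, then the turn, a rotation vector about the tool's x, y, z in degrees. In form: [[[tx, ty, tz], [rx, ry, rz]], ...]. A call has 1 to 8 rows; each row shifts and turns the pose as measured when the row begins, along the tool's axes as they then stand; what a row does not reach is not made up. A row lasts 1/10 s, in which the tool goes at most 50 mm and 8.59 degrees, less where a joint would pass 70% of its speed; a pose out of reach is approached as far as the arm can. A call is refused whole if a number of a shift passes 5 or a number of a turn 8.59, either way. A call with a gripper value outside its range is refused whole. "fingers" is the gripper command: -1 is shut, 1 is fully open, values between are in proportion, set as the call begins (left out, the last holds). The fingers move at their own pace and stop on an object; "grip_force" is the grip in N (left out, the last holds). Time passes only in rows, so rows that do not move let the fingers close. It gives the time, the measured TCP pose, the force and the opening at its end, in the units of the state.
- ctrl.get_obs(): the state, without advancing time (a new reading comes with each control period).
- ctrl.get_image(name): name is "scene" or "top" or "wrist"; returns the picture (400x640x3 uint8, red, green, blue); there is no depth.
- ctrl.camera_info(name): a dict with "K" (3x3 intrinsics, pixels), "camera_from_world" (4x4, takes a point from world to camera coordinates). Camera axes: x right, y up, looking along -z (the intrinsics and any distortion apply to the point x, -y, -z); pixel columns grow to the right and rows downward; lengths in m; the calibration is good to about 2 mm. A picture is of the moment at which its call begins: read the wrist's pose just before it. camera_info takes no time and is no camera call; for the wrist camera it gives the pose at the moment of the call.
- ctrl.finish_job(): hands the job in, once; it reports no verdict.
The state is a dict: "t": time; "q": joint angles; "dq": joint speeds; "effort": joint torques, N m; "tool_pos": TCP position; "tool_rot": TCP orientation; "contact_force": force on the tool from outside, world axes, zero at the start; "wrist_torque": the same for the moment, N m; "opening": finger opening in m.
Only numpy, scipy, OpenCV 4.12 (cv2) and the standard library are available. Lean on these libraries where they do the work, as an engineer would, in place of code of your own. Each camera call takes 0.05 s, during which the arm holds its last target.

### The job

Lift the thumb latch out of its catch and swing the gate of the drying stand wide open, then hang every oiled oak board from the slotted block by its hand-hold on a prong of the stand, one board to a prong. Then swing the gate fully shut again with the latch bar dropped home in its catch. Do not disturb the pin board, the oil tin or the wax jar.

Things in the scene. Friction and masses are not known exactly. Their poses are not given: they have to be found in the camera images.
- gate (a joint): Gate angle about its upright hinge, rad: 0 shut, grows as it swings out towards the robot (clockwise from above), stop at 2.1. Wood frame with steel bars, 299 mm wide, 12 mm thick, 35 to 185 mm above the bench. Hinge friction (0.08 N m) keeps it where it is left. Shut, it stands so close before the prong tips that no board can be got on; the latch holds it shut.
- latch (a joint): Angle of the latch bar about its pivot on the gate, rad: 0 level and down (falls there by itself when let go), grows as the thumb piece is lifted, stop at 0.45. Above 0.07 its nose clears the lip of the catch; at 0 with the gate shut it sits behind the lip and locks the gate. To shut, hold it up until the gate is fully home, then let it drop behind the lip: pushed shut with the bar down, its nose jams on the lip's sloped outside.
- gate_hinge (a point): Point on the gate's upright hinge axis, at the stand's left front post seen from the robot, 110 mm above the bench. Its frame is the stand's and does not turn with the gate: x from the gate into the stand, y along the shut gate towards the hinge, z up. The shut gate runs from here 303 mm along -y, its middle plane at x = 0.
- thumb_piece (a point): Middle of the latch's thumb piece, an upright steel plate 10 mm thick (x, normal to the gate) x 26 mm (y, along it), top 14 mm above this point. Latch down: 208 mm above the bench, 200 mm from the hinge axis along the gate and 12 mm outside its middle plane. The bar's pivot (axis normal to the gate) is 100 mm nearer the hinge and 40 mm lower. Moves with gate and latch.
- prong1 (a point): Right-hand one of three equal steel prongs, 8 mm round, level, pointing at the gate from a cross rail; 92 mm apart, 0.22 m high. Point on TOP of the prong at mid-length. x from gate into stand, y along rail, z up. Rail face at x +19 mm, rail top level with the point; level part ends at x -21, the upturned tip at x -32, 11 mm above the point. A hung board's centre is 53 mm below it.
- prong2 (a point): Middle one of three equal steel prongs, 8 mm round, level, pointing at the gate from a cross rail; 92 mm apart, 0.22 m high. Point on TOP of the prong at mid-length. x from gate into stand, y along rail, z up. Rail face at x +19 mm, rail top level with the point; level part ends at x -21, the upturned tip at x -32, 11 mm above the point. A hung board's centre is 53 mm below it.
- prong3 (a point): Left-hand one of three equal steel prongs, 8 mm round, level, pointing at the gate from a cross rail; 92 mm apart, 0.22 m high. Point on TOP of the prong at mid-length. x from gate into stand, y along rail, z up. Rail face at x +19 mm, rail top level with the point; level part ends at x -21, the upturned tip at x -32, 11 mm above the point. A hung board's centre is 53 mm below it.
- stand: Drying stand, fixed: plywood base, four wood posts (front 200, rear 220 mm high), cross rail with three prongs, barred gate on the robot's side. Origin on the bench under the middle of the shut gate; x from gate into stand, y towards the hinge post. The dark steel catch is on the other front post, at y -166 mm; it reaches to x -64 mm and is 172 mm high.
- block: Slotted heavy wood block standing loose on the bench (2.4 kg), 240 (x) x 140 (y) x 65 mm high, origin at the centre of its underside. Three kerfs run along its y at x = -75, 0 and +75 mm, each 19 mm wide, with their floor 20 mm above the bench; each holds at most one board on end.
- board1_centre (a point): Oiled oak board on end in the block, 76 wide x 170 tall x 16 mm thick, 0.13 kg, alike from both sides. Point at its centre; x normal to its faces, y along its width, z up. Near the top a slot 46 wide x 34 mm high goes right through, from 19 to 53 mm above this point; the 32 mm handle strip above it ends at the top edge, 85 mm above. Stands loosely in its kerf. None from the start if absent.
- board2_centre (a point): Oiled oak board on end in the block, 76 wide x 170 tall x 16 mm thick, 0.13 kg, alike from both sides. Point at its centre; x normal to its faces, y along its width, z up. Near the top a slot 46 wide x 34 mm high goes right through, from 19 to 53 mm above this point; the 32 mm handle strip above it ends at the top edge, 85 mm above. Stands loosely in its kerf. None from the start if absent.
- board3_centre (a point): Oiled oak board on end in the block, 76 wide x 170 tall x 16 mm thick, 0.13 kg, alike from both sides. Point at its centre; x normal to its faces, y along its width, z up. Near the top a slot 46 wide x 34 mm high goes right through, from 19 to 53 mm above this point; the 32 mm handle strip above it ends at the top edge, 85 mm above. Stands loosely in its kerf. None from the start if absent.
- pin_board_centre (a point): Bystander: plywood board 100 x 170 mm with six white turned skittle pins on it, 122 mm high in all. Point on its middle, 60 mm above its underside. Leave alone.
- oil_tin_centre (a point): Bystander: bare metal tin, 84 mm diameter, 110 mm high; point at its centre. Leave alone.
- wax_jar_centre (a point): Bystander: amber glass jar with brass lid, 72 mm diameter, 75 mm high; point at its centre. Leave alone.
Things that resemble listed ones, but are neither listed nor needed, are in the scene too. Leave any yellow look-alike of the part that bears board3_centre alone. Leave any turquoise look-alike of the part that bears board2_centre alone.

How it is judged:
By the outcome, as a careful person would: the job done as asked, in the order asked, and still so for the second after the job is handed in, with the robot touching nothing.
Of board1, board2, board3 only 2 to 3 are there at a start; the rules pass over those that are not, and their reading is None.
At some moment in a run one of block may be knocked a few centimetres aside while the robot is not near it.
It also fails if it takes over 210 s, if anything falls off the work surface, if the arm or the gripper's body presses on something with over 40 N, if the wrist force passes 120 N, or if a joint passes its speed limit or range.

## Working session

There is one attempt and no reset: what is moved stays moved. The work goes in short steps, Python scripts to look and compute and a tool call to move; the robot and the scene stay as the last step left them, time stands still between calls to the robot, and variables do not carry over. Pictures are saved under pics/ and viewed, and the job is handed in when it is done.

Besides the shell and the picture viewer there is one more tool, called by a JSON object that holds its "op" and its "data". jog_arm: Moves the arm, as the interface text tells. Its arguments: {"type":"object","properties":{"steps":{"type":"array","items":{"type":"array"}},"fingers":{"type":"number"},"grip_force":{"type":"number"}},"required":["steps"]}

```bash
mkdir -p pics; cat > h.py <<'E'
import numpy as np, cv2
from scipy.spatial.transform import Rotation as R
from station import ctrl
def save(name,fn):
    im=ctrl.get_image(name); cv2.imwrite('pics/'+fn,im[:,:,::-1]); return im
E
python3 - <<'E'
from h import *
o=ctrl.get_obs(); print({k:np.round(v,3) for k,v in o.items()})
for n in ['scene','top','wrist']:
    save(n,n+'0.png'); c=ctrl.camera_info(n); print(n,{k:(np.round(v,4).tolist() if hasattr(v,'shape') else v) for k,v in c.items()})
E
```

```text
{'t': np.float64(0.0), 'q': array([ 1.156,  0.053,  1.614,  0.   ,  1.476, -0.119]), 'dq': array([ 0.001, -0.002, -0.   , -0.001,  0.   ,  0.001]), 'effort': array([ 0.0000e+00, -3.9367e+01, -3.7018e+01, -0.0000e+00,  7.0000e-03,
        0.0000e+00]), 'tool_pos': array([0.182, 0.598, 0.403]), 'tool_rot': array([-4.630e-01, -3.107e+00,  3.000e-03]), 'contact_force': array([-0.268,  1.269, -0.654]), 'wrist_torque': array([ 0.03 , -0.028,  0.   ]), 'opening': np.float64(0.085)}
scene {'K': [[458.1622, 0.0, 323.7032], [0.0, 458.1622, 196.356], [0.0, 0.0, 1.0]], 'camera_from_world': [[0.1922, 0.9813, -0.0122, -0.0445], [-0.7222, 0.1498, 0.6753, 0.3248], [0.6645, -0.121, 0.7374, -1.8633], [0.0, 0.0, 0.0, 1.0]]}
top {'K': [[441.6606, 0.0, 318.1218], [0.0, 441.6606, 204.6471], [0.0, 0.0, 1.0]], 'camera_from_world': [[0.0156, -0.9999, -0.0027, -0.088], [0.9818, 0.0148, 0.1894, -0.6214], [-0.1893, -0.0056, 0.9819, -1.2664], [0.0, 0.0, 0.0, 1.0]]}
wrist {'K': [[281.2546, 0.0, 319.3267], [0.0, 281.2546, 201.5568], [0.0, 0.0, 1.0]], 'camera_from_world': [[0.2916, 0.9565, -0.0009, -0.6238], [-0.9053, 0.2757, -0.323, 0.0426], [-0.3088, 0.095, 0.9464, -0.3807], [0.0, 0.0, 0.0, 1.0]]}
```

View pics/scene0.png

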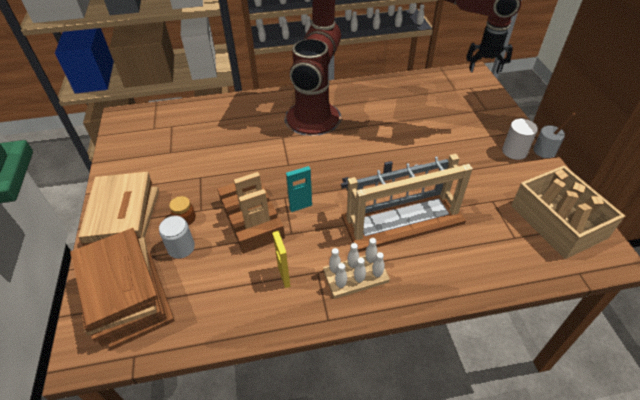

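View pics/top0.png

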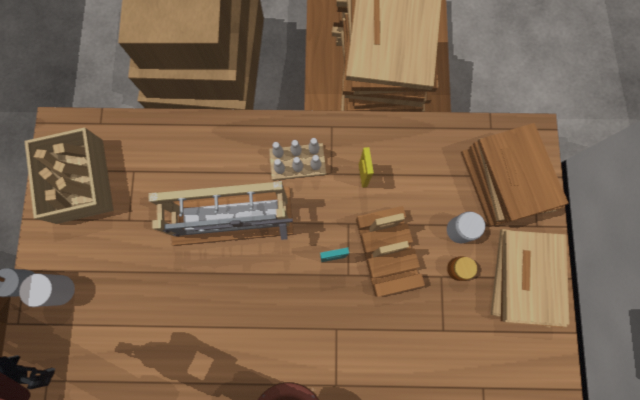

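View pics/wrist0.png

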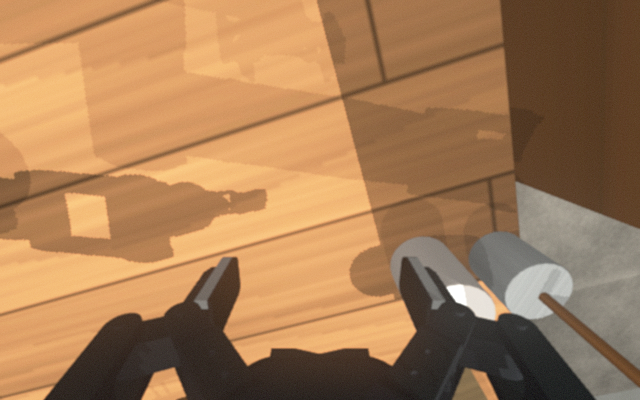

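```bash
python3 - <<'E'
import cv2
t=cv2.imread('pics/top0.png'); s=cv2.imread('pics/scene0.png')
cv2.imwrite('pics/t_stand.png',cv2.resize(t[170:250,140:300],None,fx=5,fy=5,interpolation=cv2.INTER_CUBIC))
cv2.imwrite('pics/t_block.png',cv2.resize(t[190:310,310:470],None,fx=5,fy=5,interpolation=cv2.INTER_CUBIC))
cv2.imwrite('pics/s_stand.png',cv2.resize(s[140:250,320:480],None,fx=5,fy=5,interpolation=cv2.INTER_CUBIC))
cv2.imwrite('pics/s_block.png',cv2.resize(s[150:260,200:330],None,fx=5,fy=5,interpolation=cv2.INTER_CUBIC))
E
```

```text
(no output)
```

View pics/t_stand.png

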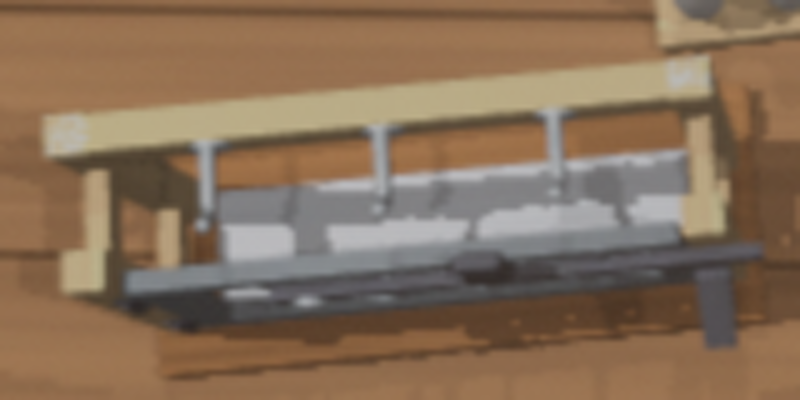

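View pics/t_block.png

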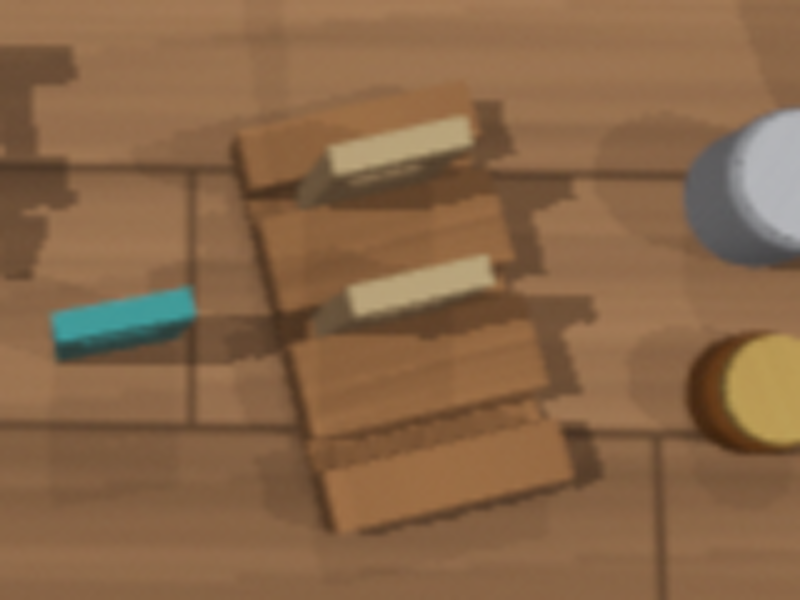

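View pics/s_stand.png

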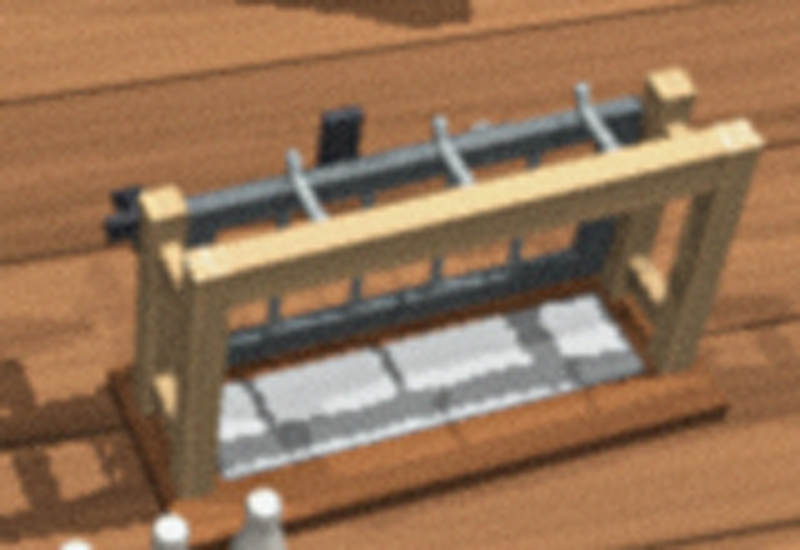

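View pics/s_block.png

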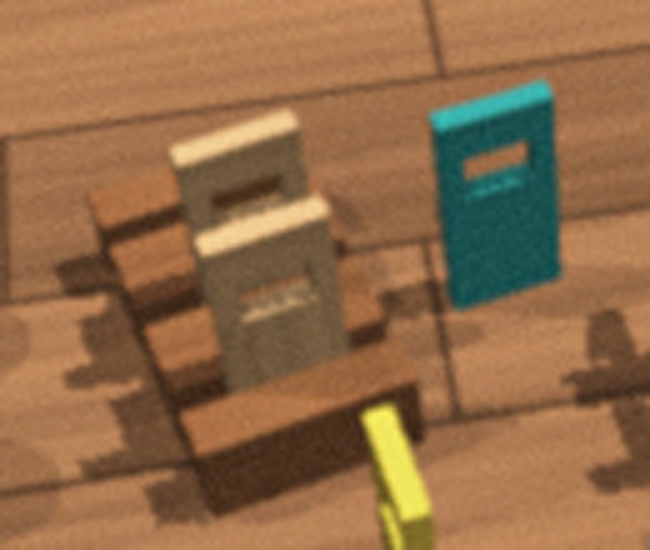

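```bash
cat >> h.py <<'E'
def ray(info,u,v):
    K=np.array(info['K']);T=np.array(info['camera_from_world'])
    d=np.array([(u-K[0,2])/K[0,0],-(v-K[1,2])/K[1,1],-1.]); Rm=T[:3,:3]
    return -Rm.T@T[:3,3], Rm.T@d
def onz(info,u,v,z):
    c,d=ray(info,u,v); return c+d*(z-c[2])/d[2]
def proj(info,p):
    K=np.array(info['K']);T=np.array(info['camera_from_world'])
    q=T[:3,:3]@np.array(p)+T[:3,3]; return np.array([K[0,0]*q[0]/-q[2]+K[0,2], -K[1,1]*q[1]/-q[2]+K[1,2]])
E
python3 - <<'E'
from h import *
i=ctrl.camera_info('top'); s=ctrl.camera_info('scene')
def P(x,y,z,o): return onz(i,x/5+o[0]-.4,y/5+o[1]-.4,z)
O=(140,170)
for n,x,y,z in [('railBL',43,117,.22),('railBR',710,57,.22),('railFR',712,97,.22),('railFL',48,158,.22),('tip3',203,222,.231),('tip2',380,207,.231),('tip1',556,190,.231),('root3',206,148,.22),('root2',378,130,.22),('root1',551,112,.22),('thumb',478,258,.222),('catchend',720,345,.172),('frontpostFL',62,252,.2),('fpFLb',62,290,.2)]:
    print(n,np.round(P(x,y,z,O),4))
O=(310,190)
for n,x,y,z in [('blTL',238,135,.065),('blTR',468,83,.065),('blBR',573,478,.065),('blBL',335,530,.065),
 ('A',328,150,.19),('A',470,117,.19),('A',473,148,.19),('A',333,178,.19),('B',350,290,.19),('B',490,257,.19),('B',495,285,.19),('B',355,320,.19)]:
    print(n,np.round(P(x,y,z,O),4))
# scene tips
O=(320,140)
for n,x,y,z in [('tip1',293,153,.231),('tip2',440,120,.231),('tip3',582,88,.231),('thumbtop',345,110,.222)]:
    print('s',n,np.round(onz(s,x/5+O[0]-.4,y/5+O[1]-.4,z),4))
O=(200,150)
for n,x,y,z in [('A',195,240,.19),('A',330,200,.19),('A',200,255,.19),('A',328,215,.19),('B',172,150,.19),('B',295,112,.19),('B',175,165,.19),('B',298,127,.19)]:
    print('s',n,np.round(onz(s,x/5+O[0]-.4,y/5+O[1]-.4,z),4))
E
```

```text
railBL [0.6162 0.3709 0.22  ]
railBR [0.6542 0.0187 0.22  ]
railFR [0.6324 0.017  0.22  ]
railFL [0.5942 0.3662 0.22  ]
tip3 [0.5594 0.2783 0.231 ]
tip2 [0.5687 0.1868 0.231 ]
tip1 [0.579  0.0957 0.231 ]
root3 [0.6008 0.2832 0.22  ]
root2 [0.6119 0.193  0.22  ]
root1 [0.623  0.1019 0.22  ]
thumb [0.544  0.1362 0.222 ]
catchend [0.5061 0.0127 0.172 ]
frontpostFL [0.5472 0.3622 0.2   ]
fpFLb [0.5268 0.3604 0.2   ]
blTL [ 0.5871 -0.1952  0.065 ]
blTR [ 0.6206 -0.3325  0.065 ]
blBR [ 0.3895 -0.3882  0.065 ]
blBL [ 0.358  -0.2507  0.065 ]
A [ 0.5589 -0.2329  0.19  ]
A [ 0.578  -0.3094  0.19  ]
A [ 0.5612 -0.3106  0.19  ]
A [ 0.5438 -0.2354  0.19  ]
B [ 0.484  -0.2439  0.19  ]
B [ 0.5027 -0.3184  0.19  ]
B [ 0.4878 -0.3207  0.19  ]
B [ 0.4682 -0.2464  0.19  ]
s tip1 [0.5812 0.0941 0.231 ]
s tip2 [0.5721 0.1853 0.231 ]
s tip3 [0.563  0.2757 0.231 ]
s thumbtop [0.5436 0.1372 0.222 ]
s A [ 0.5678 -0.3112  0.19  ]
s A [ 0.5522 -0.2321  0.19  ]
s A [ 0.58   -0.3092  0.19  ]
s A [ 0.5638 -0.2346  0.19  ]
s B [ 0.4924 -0.3196  0.19  ]
s B [ 0.4753 -0.2449  0.19  ]
s B [ 0.5053 -0.3186  0.19  ]
s B [ 0.4884 -0.2444  0.19  ]
```

```bash
cat >> h.py <<'E'
YAW=0.106
SX=np.array([np.cos(YAW),np.sin(YAW),0]);SY=np.array([-np.sin(YAW),np.cos(YAW),0])
ORG=np.array([0.551,0.1855,0]); 
def down(jaw):  # tool pointing down with tool y along jaw (world xy)
    y=np.array([jaw[0],jaw[1],0.]);y/=np.linalg.norm(y);z=np.array([0,0,-1.]);x=np.cross(y,z)
    return R.from_matrix(np.c_[x,y,z])
def plan(pos,rot):
    o=ctrl.get_obs();r=R.from_rotvec(o['tool_rot'])
    t=r.inv().apply(np.array(pos)-o['tool_pos'])*100
    w=np.degrees((r.inv()*rot).as_rotvec())
    print('t',round(float(o['t']),2),'pos',np.round(o['tool_pos'],4),'F',np.round(o['contact_force'],1),'open',round(float(o['opening']),4),'q',np.round(o['q'],2))
    print('  shift cm',np.round(t,2),'turn deg',np.round(w,1))
E
python3 - <<'E'
from h import *
o=ctrl.get_obs();r=R.from_rotvec(o['tool_rot']);print(np.round(r.as_matrix(),3))
th=ORG-.012*SX-.0485*SY; print(th)
for s in (1,-1):
    plan([th[0],th[1],.46],down(s*SX))
E
```

```text
[[-0.957  0.291 -0.001]
 [ 0.291  0.957 -0.001]
 [ 0.    -0.002 -1.   ]]
[0.54419873 0.1360026  0.        ]
t 0.15 pos [0.1821 0.5977 0.4038] F [ 0.3 -0.   0.8] open 0.0853 q [ 1.16  0.05  1.61  0.    1.48 -0.12]
  shift cm [-48.09 -33.62  -5.58] turn deg [-0.1  0.  67. ]
t 0.15 pos [0.1821 0.5977 0.4038] F [ 0.3 -0.   0.8] open 0.0853 q [ 1.16  0.05  1.61  0.    1.48 -0.12]
  shift cm [-48.09 -33.62  -5.58] turn deg [-0.00e+00 -1.00e-01 -1.13e+02]
```

{"op": "jog_arm", "data": {"steps": [[[0, 0, -3], [0, 0, 0]], [[0, 0, -3], [0, 0, 0]], [[-4, -2.8, 0], [0, 0, 0]], [[-4, -2.8, 0], [0, 0, 0]], [[-4, -2.8, 0], [0, 0, 0]], [[-4, -2.8, 0], [0, 0, 0]], [[-4, -2.8, 0], [0, 0, 0]], [[-4, -2.8, 0], [0, 0, 0]]], "fingers": 0}}

```text
t: 0.95
tool_pos: [0.3644, 0.364, 0.4626]
tool_rot: [-0.444, -3.108, 0.011]
contact_force: [1.4, 0.9, -0.1]
opening: 0.0428
```

{"op": "jog_arm", "data": {"steps": [[[-4, -2.8, 0], [0, 0, 0]], [[-4, -2.8, 0], [0, 0, 0]], [[-4, -2.8, 0], [0, 0, 0]], [[0, 0, 0], [0, 0, 8]], [[0, 0, 0], [0, 0, 8]], [[0, 0, 0], [0, 0, 8]], [[0, 0, 0], [0, 0, 8]], [[0, 0, 0], [0, 0, 8]]]}}

```text
t: 1.75
tool_pos: [0.461, 0.2387, 0.4602]
tool_rot: [-1.535, -2.74, 0.016]
contact_force: [-0.6, 0.4, 0.2]
opening: 0.0428
```

{"op": "jog_arm", "data": {"steps": [[[0, 0, 0], [0, 0, 8]], [[0, 0, 0], [0, 0, 8]], [[0, 0, 0], [0, 0, 8]], [[0, 0, 0], [0, 0, 0]]]}}

```text
t: 2.15
tool_pos: [0.4607, 0.2383, 0.4583]
tool_rot: [2.093, 2.342, -0.02]
contact_force: [0.5, -0.2, 0.3]
opening: 0.043
```

```bash
cat > p1.py <<'E'
from h import *
th=ORG-.012*SX-.0485*SY
plan([th[0],th[1],.46],down(SX))
E
python3 p1.py
```

```text
t 2.15 pos [0.4607 0.2383 0.4583] F [ 0.5 -0.2  0.3] open 0.043 q [ 0.34 -0.23  1.79 -0.01  1.59  0.22]
  shift cm [-11.11   7.16  -0.14] turn deg [-0.5  0.5  0.4]
```

{"op": "jog_arm", "data": {"steps": [[[-4, 2.6, 0], [0, 0, 0]], [[-4, 2.6, 0], [0, 0, 0]], [[-3, 1.9, 0], [0, 0, 0]], [[0, 0, 0], [-0.5, 0.5, 0.4]], [[0, 0, 0], [0, 0, 0]]]}}

```text
t: 2.65
tool_pos: [0.5459, 0.135, 0.4572]
tool_rot: [-2.078, -2.353, 0.001]
contact_force: [-0.6, 0.6, -0.7]
opening: 0.0429
```

```bash
python3 p1.py; python3 -c "
from h import *
save('wrist','w1.png');save('top','t1.png')"
```

```text
t 2.65 pos [0.5459 0.135  0.4572] F [-0.6  0.6 -0.7] open 0.0429 q [ 0.11 -0.12  1.7   0.    1.57 -0.01]
  shift cm [ 0.12 -0.16 -0.28] turn deg [-0.1 -0.1  1. ]
```

View pics/w1.png

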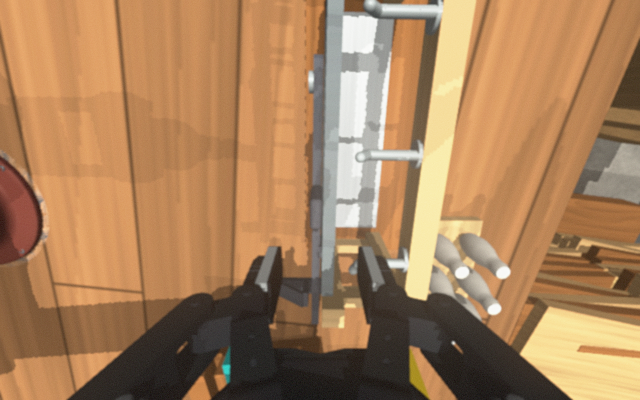

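```bash
python3 - <<'E'
from h import *
i=ctrl.camera_info('wrist')
th=ORG-.012*SX-.0485*SY
print('thumb',proj(i,th+[0,0,.222]),[proj(i,ORG+a*SX+b*SY+[0,0,.222]).round() for a in(-.017,-.007) for b in(-.0615,-.0355)])
for k,y in ((1,-.092),(2,0),(3,.092)):
    for x,z in ((.045-.032,.231),(.045+.019,.22)): print(k,proj(i,ORG+x*SX+y*SY+[0,0,z]).round(1))
print('rail ends',proj(i,ORG+.064*SX+.17*SY+[0,0,.22]))
im=cv2.imread('pics/w1.png');cv2.imwrite('pics/w1c.png',cv2.resize(im[120:320,230:470],None,fx=3,fy=3,interpolation=cv2.INTER_CUBIC))
E
```

```text
thumb [317.78368423 216.58931747] [array([311., 232.]), array([312., 201.]), array([324., 232.]), array([325., 201.])]
1 [347.9 271.6]
1 [407.1 265.3]
2 [354.6 157.5]
2 [422.  156.3]
3 [363.8   3.1]
3 [441.9  10.9]
rail ends [ 464.7421576 -156.5111237]
```

View pics/w1c.png

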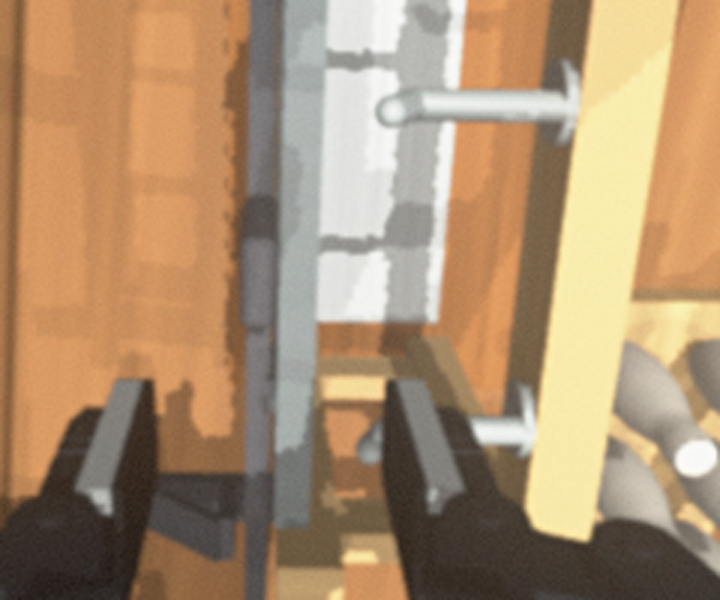

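{"op": "jog_arm", "data": {"steps": [[[0.1, -0.25, 2.3], [0, 0, 1]], [[0, 0, 2.3], [0, 0, 0]], [[0, 0, 2.3], [0, 0, 0]], [[0, 0, 1.8], [0, 0, 0]], [[0, 0, 0], [0, 0, 0]]]}}

```text
t: 3.25
tool_pos: [0.5394, 0.142, 0.3697]
tool_rot: [2.084, 2.351, 0.004]
contact_force: [-1.0, 0.2, -0.8]
opening: 0.0425
```

```bash
sed -i 's/\.46\]/.366]/' p1.py; python3 p1.py; python3 -c "
from h import *
im=save('wrist','w2.png');save('scene','s2.png')"
```

```text
t 3.25 pos [0.5394 0.142  0.3697] F [-1.   0.2 -0.8] open 0.0425 q [ 0.12 -0.08  1.81  0.    1.42  0.  ]
  shift cm [-0.65  0.4   0.37] turn deg [ 0.1 -0.1  0.8]
```

View pics/w2.png

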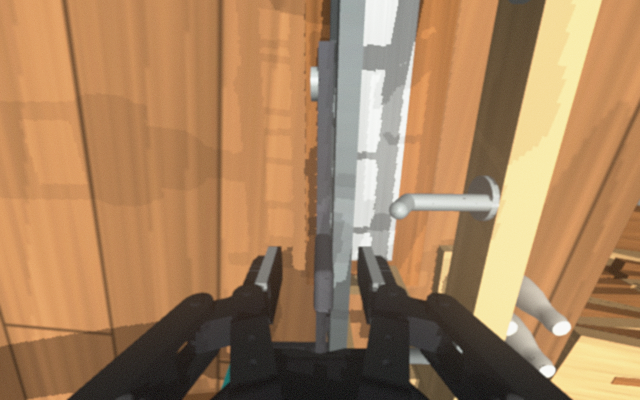

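{"op": "jog_arm", "data": {"steps": [[[-0.6, 0.35, 0.4], [0, 0, 0.8]], [[0, 0, 0], [0, 0, 0]]]}}

```text
t: 3.55
tool_pos: [0.5452, 0.1368, 0.3718]
tool_rot: [2.096, 2.332, 0.015]
contact_force: [-0.6, 0.4, -0.4]
opening: 0.0428
```

```bash
python3 p1.py
```

```text
t 3.55 pos [0.5452 0.1368 0.3718] F [-0.6  0.4 -0.4] open 0.0428 q [ 0.11 -0.08  1.8   0.    1.41  0.01]
  shift cm [-0.07 -0.11  0.58] turn deg [ 0.7 -0.1  0. ]
```

{"op": "jog_arm", "data": {"steps": [[[0, -0.1, 0.5], [0.7, 0, 0]], [[0, 0, 0], [0, 0, 0]], [[0, 0, 0], [0, 0, 0]]]}}

```text
t: 3.85
tool_pos: [0.5449, 0.1364, 0.3688]
tool_rot: [2.1, 2.336, 0.005]
contact_force: [-0.4, 0.3, -0.2]
opening: 0.0428
```

```bash
python3 p1.py
```

```text
t 3.85 pos [0.5449 0.1364 0.3688] F [-0.4  0.3 -0.2] open 0.0428 q [ 0.11 -0.07  1.8   0.    1.41  0.01]
  shift cm [-0.04 -0.08  0.28] turn deg [ 0.1 -0.1  0. ]
```

Grasp point ~ 0.213, on the plate (194–222). Close the fingers.

{"op": "jog_arm", "data": {"steps": [[[0, -0.05, 0.3], [0, 0, 0]], [[0, 0, 0], [0, 0, 0]], [[0, 0, 0], [0, 0, 0]], [[0, 0, 0], [0, 0, 0]], [[0, 0, 0], [0, 0, 0]], [[0, 0, 0], [0, 0, 0]]], "fingers": -1, "grip_force": 40}}

```text
t: 4.45
tool_pos: [0.543, 0.1362, 0.3659]
tool_rot: [-2.097, -2.334, 0.004]
contact_force: [-1.1, -0.5, 0.7]
opening: 0.0095
```

```bash
python3 p1.py;python3 -c "
from h import *
im=save('wrist','w3.png')"
```

```text
t 4.45 pos [0.543  0.1362 0.3659] F [-1.1 -0.5  0.7] open 0.0095 q [ 0.11 -0.07  1.8   0.    1.42  0.01]
  shift cm [-0.04  0.11 -0.01] turn deg [-0.3 -0.1  0. ]
```

View pics/w3.png

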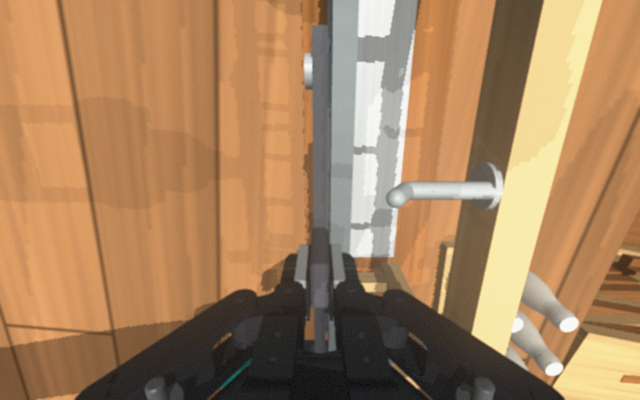

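{"op": "jog_arm", "data": {"steps": [[[0.2, 0, -0.65], [0, 0, 0]], [[0.3, 0, -0.65], [0, 0, 0]], [[0.4, 0, -0.65], [0, 0, 0]], [[0, 0, 0], [0, 0, 0]]]}}

```text
t: 4.9
tool_pos: [0.5418, 0.1456, 0.3828]
tool_rot: [-2.098, -2.332, 0.01]
contact_force: [-0.1, -0.2, -3.2]
opening: 0.0096
```

```bash
cat > g.py <<'E'
import sys
from h import *
# gate grasp pose for gate angle g and latch angle l
H=ORG+.1515*SY
def gp(g,l,dz=.158,th0=None):
    r=R.from_rotvec([0,0,-g])
    a=.100*np.cos(l)-.04*np.sin(l); z=.168+.1*np.sin(l)+.04*np.cos(l)
    p=H+r.apply(-.012*SX-(.1+a)*SY); p[2]=z+dz
    return p,down(r.apply(SX))
if __name__=='__main__':
    plan(*gp(float(sys.argv[1]),float(sys.argv[2])))
E
python3 g.py 0 .2; python3 -c "
from h import *
im=save('top','t3.png');im=save('scene','s3.png')
cv2.imwrite('pics/s3c.png',cv2.resize(im[120:260,320:500,::-1],None,fx=4,fy=4))"
```

```text
t 4.9 pos [0.5418 0.1456 0.3828] F [-0.1 -0.2 -3.2] open 0.0096 q [ 0.13 -0.08  1.78 -0.    1.45  0.02]
  shift cm [ 0.01  0.14 -0.23] turn deg [-0.5  0.  -0. ]
```

View pics/s3c.png

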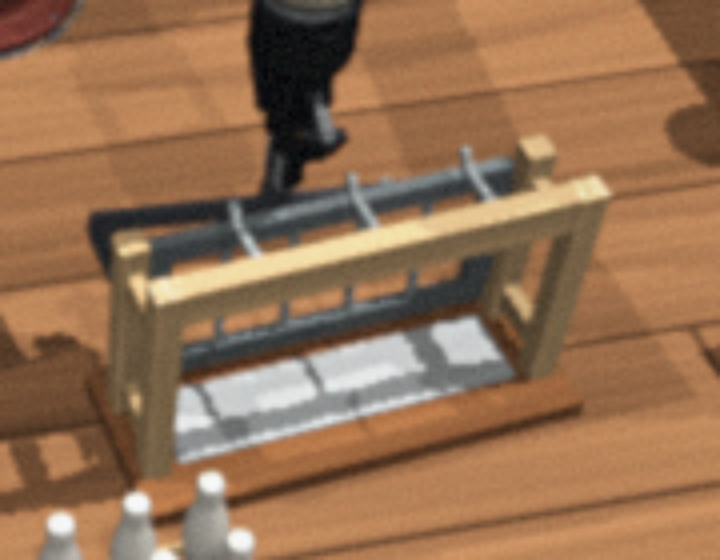

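{"op": "jog_arm", "data": {"steps": [[[0.23, -1.98, -0.1], [0, 0, 6]], [[0.23, -1.98, 0], [0, 0, 6]], [[0.23, -1.98, 0], [0, 0, 6]], [[0, 0, 0], [0, 0, 0]]]}}

```text
t: 5.4
tool_pos: [0.4807, 0.1531, 0.3833]
tool_rot: [-2.445, -1.961, 0.012]
contact_force: [0.8, 1.2, -4.0]
opening: 0.0095
```

```bash
python3 g.py 0.314 .2
```

```text
t 5.4 pos [0.4807 0.1531 0.3833] F [ 0.8  1.2 -4. ] open 0.0095 q [ 0.16 -0.22  1.91  0.    1.47  0.38]
  shift cm [ 0.03  0.33 -0.18] turn deg [-0.6  0.1 -0.6]
```

{"op": "jog_arm", "data": {"steps": [[[0.23, -1.98, 0], [0, 0, 6]], [[0.23, -1.98, 0], [0, 0, 6]], [[0.23, -1.98, 0], [0, 0, 6]], [[0.23, -1.98, 0], [0, 0, 6]], [[0.23, -1.98, 0], [0, 0, 6]], [[0, 0, 0], [0, 0, 0]]]}}

```text
t: 6.0
tool_pos: [0.3943, 0.2061, 0.3836]
tool_rot: [-2.878, -1.244, 0.013]
contact_force: [2.2, -0.1, -4.4]
opening: 0.0092
```

```bash
python3 g.py 0.838 .2
```

```text
t 6.0 pos [0.3943 0.2061 0.3836] F [ 2.2 -0.1 -4.4] open 0.0092 q [ 0.31 -0.39  2.04  0.01  1.5   1.07]
  shift cm [ 0.08  0.57 -0.15] turn deg [-0.5  0.3 -1.3]
```

{"op": "jog_arm", "data": {"steps": [[[0.23, -1.95, 0], [0, 0, 6]], [[0.23, -1.95, 0], [0, 0, 6]], [[0.23, -1.95, 0], [0, 0, 6]], [[0.23, -1.95, 0], [0, 0, 6]], [[0.23, -1.95, 0], [0, 0, 6]], [[0, 0, 0], [0, 0, 0]]]}}

```text
t: 6.6
tool_pos: [0.3487, 0.2942, 0.3843]
tool_rot: [-3.106, -0.449, 0.022]
contact_force: [0.5, 1.0, -4.3]
opening: 0.0093
```

```bash
python3 g.py 1.38 .2
```

```text
t 6.6 pos [0.3487 0.2942 0.3843] F [ 0.5  1.  -4.3] open 0.0093 q [ 0.54 -0.36  2.01  0.01  1.5   1.82]
  shift cm [ 0.03  0.23 -0.08] turn deg [-0.3  0.8 -0.6]
```

{"op": "jog_arm", "data": {"steps": [[[0.23, -1.95, 0], [0, 0, 6]], [[0.23, -1.95, 0], [0, 0, 6]], [[0.23, -1.95, 0], [0, 0, 6]], [[0.23, -1.95, 0], [0, 0, 6]], [[0.23, -1.95, 0], [0, 0, 6]], [[0, 0, 0], [0, 0, 0]]]}}

```text
t: 7.2
tool_pos: [0.3548, 0.3944, 0.3852]
tool_rot: [-3.117, 0.38, 0.038]
contact_force: [-0.7, 0.2, -2.7]
opening: 0.0096
```

```bash
python3 g.py 1.91 .2
```

```text
t 7.2 pos [0.3548 0.3944 0.3852] F [-0.7  0.2 -2.7] open 0.0096 q [ 0.69 -0.16  1.85  0.02  1.47  2.51]
  shift cm [-0.13  0.3   0.02] turn deg [ 0.1  1.4 -0.5]
```

{"op": "jog_arm", "data": {"steps": [[[-0.4, 0, 0.6], [0, 0, 0]], [[-0.3, 0, 0.6], [0, 0, 0]], [[-0.2, 0, 0.5], [0, 0, 0]], [[0, 0, 0], [0, 0, 0]]]}}

```text
t: 7.6
tool_pos: [0.3472, 0.3957, 0.3737]
tool_rot: [-3.114, 0.375, 0.028]
contact_force: [0.3, -0.7, -1.4]
opening: 0.0091
```

{"op": "jog_arm", "data": {"steps": [[[0, 0, 0], [0, 0, 0]], [[0, 0, 0], [0, 0, 0]], [[0, 0, 0], [0, 0, 0]], [[0, 0, -3], [0, 0, 0]], [[0, 0, -4], [0, 0, 0]], [[0, 0, -4], [0, 0, 0]], [[0, 0, 0], [0, 0, 0]]], "fingers": 0}}

```text
t: 8.3
tool_pos: [0.3494, 0.3931, 0.4845]
tool_rot: [-3.118, 0.373, 0.033]
contact_force: [0.2, 0.3, 0.5]
opening: 0.043
```

```bash
python3 g.py 1.91 0;python3 -c "
from h import *
im=save('top','t4.png');im=save('wrist','w4.png')"
```

```text
t 8.3 pos [0.3494 0.3931 0.4845] F [0.2 0.3 0.5] open 0.043 q [ 0.7  -0.22  1.74  0.02  1.64  2.51]
  shift cm [-0.38  0.03 11.86] turn deg [ 0.1  1.2 -0.3]
```

View pics/t4.png

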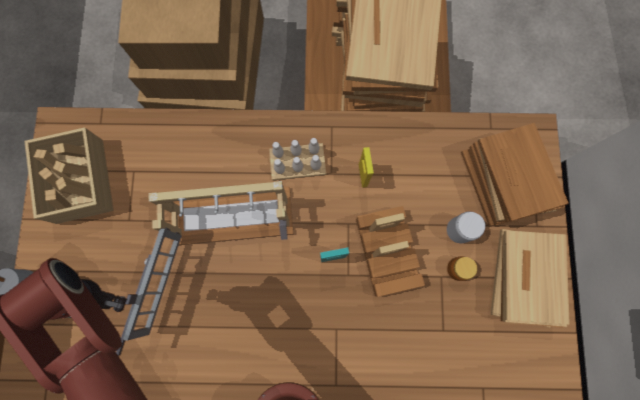

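View pics/w4.png

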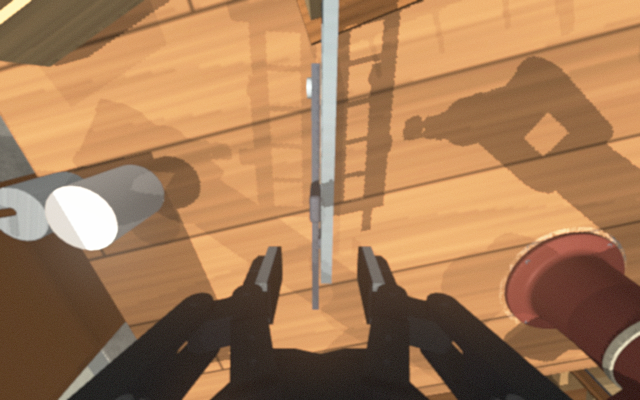

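```bash
cat > b.py <<'E'
import sys
from h import *
def bpose(cx,cy,yaw,z,off=.019):
    n=np.array([np.cos(yaw),np.sin(yaw),0]);w=np.array([-n[1],n[0],0])
    p=np.array([cx,cy,0])+off*w; p[2]=z
    return p,down(n)
if __name__=='__main__':
    plan(*bpose(*map(float,sys.argv[1:5])))
E
python3 b.py .488 -.282 .24 .5
```

```text
t 8.4 pos [0.349  0.3928 0.4786] F [-0.  -0.1  0.7] open 0.0425 q [ 0.7  -0.22  1.74  0.02  1.64  2.51]
  shift cm [28.49 60.63 -2.35] turn deg [  -1.2    1.4 -117.4]
```

{"op": "jog_arm", "data": {"steps": [[[0, 0, -0.5], [0, 0, -8.5]], [[0, 0, -0.5], [0, 0, -8.5]], [[0, 0, -0.5], [0, 0, -8.5]], [[0, 0, -0.5], [0, 0, -8.5]], [[0, 0, 0], [0, 0, -8.5]], [[0, 0, 0], [0, 0, -8.5]], [[0, 0, 0], [0, 0, -8.5]], [[0, 0, 0], [0, 0, -8.5]]]}}

```text
t: 9.2
tool_pos: [0.349, 0.3918, 0.4806]
tool_rot: [-2.777, -1.457, 0.081]
contact_force: [0.0, -0.0, 0.1]
opening: 0.0429
```

{"op": "jog_arm", "data": {"steps": [[[0, 0, 0], [0, 0, -8.5]], [[0, 0, 0], [0, 0, -8.5]], [[0, 0, 0], [0, 0, -8.5]], [[0, 0, 0], [0, 0, -8.5]], [[0, 0, 0], [0, 0, -8.5]], [[0, 0, 0], [0, 0, -7]], [[0, 0, 0], [0, 0, 0]]], "fingers": 0.2}}

```text
t: 9.9
tool_pos: [0.348, 0.3906, 0.4625]
tool_rot: [-1.877, -2.476, 0.11]
contact_force: [-0.4, -0.3, -0.2]
opening: 0.0511
```

```bash
python3 b.py .488 -.282 .24 .5
```

```text
t 9.9 pos [0.348  0.3906 0.4625] F [-0.4 -0.3 -0.2] open 0.0511 q [ 0.7  -0.2   1.76  0.02  1.66  0.42]
  shift cm [-66.69  -4.86  -2.26] turn deg [-4.3  1.   1.9]
```

{"op": "jog_arm", "data": {"steps": [[[0, 0, -2], [-4.3, 1, 1.9]], [[-4.8, -0.35, 0], [0, 0, 0]], [[-4.8, -0.35, 0], [0, 0, 0]], [[-4.8, -0.35, 0], [0, 0, 0]], [[-4.8, -0.35, 0], [0, 0, 0]], [[-4.8, -0.35, 0], [0, 0, 0]], [[-4.8, -0.35, 0], [0, 0, 0]], [[-4.8, -0.35, 0], [0, 0, 0]]]}}

```text
t: 10.7
tool_pos: [0.4016, 0.0522, 0.4716]
tool_rot: [-1.949, -2.458, 0.02]
contact_force: [0.9, -0.1, 0.1]
opening: 0.0515
```

```bash
python3 b.py .488 -.282 .24 .5
```

```text
t 10.7 pos [0.4016 0.0522 0.4716] F [ 0.9 -0.1  0.1] open 0.0515 q [-0.05 -0.53  1.99 -0.01  1.69 -0.28]
  shift cm [-32.62   0.73  -2.72] turn deg [-0.8  0.2 -0.6]
```

{"op": "jog_arm", "data": {"steps": [[[-4.8, 0.1, -0.3], [0, 0, 0]], [[-4.8, 0.1, -0.3], [0, 0, 0]], [[-4.8, 0.1, -0.3], [0, 0, 0]], [[-4.8, 0.1, -0.3], [0, 0, 0]], [[-4.8, 0.1, -0.3], [0, 0, 0]], [[-4.8, 0.1, -0.3], [0, 0, 0]], [[-3, 0.1, -0.3], [-0.8, 0, 0]], [[0, 0, 0], [0, 0, 0]]]}}

```text
t: 11.5
tool_pos: [0.4764, -0.2753, 0.4818]
tool_rot: [-1.986, -2.422, 0.006]
contact_force: [-0.4, -0.2, -0.6]
opening: 0.0508
```

```bash
python3 b.py .488 -.282 .24 .5; python3 - <<'E'
from h import *
i=ctrl.camera_info('wrist'); im=save('wrist','w5.png')
for c in ((.488,-.282),(.563,-.272)):
    n=np.array([np.cos(.24),np.sin(.24),0]);w=np.array([-n[1],n[0],0])
    print([proj(i,np.array([c[0],c[1],.19])+a*n+b*w).round().tolist() for a in(-.008,.008) for b in(-.038,.038)])
E
```

```text
t 11.5 pos [ 0.4764 -0.2753  0.4818] F [-0.4 -0.2 -0.6] open 0.0508 q [-0.66 -0.16  1.69 -0.    1.62 -0.86]
  shift cm [ 1.02  0.91 -1.83] turn deg [-0.5 -0.3 -2.5]
[[325.0, 240.0], [322.0, 167.0], [341.0, 240.0], [339.0, 167.0]]
[[398.0, 245.0], [402.0, 173.0], [414.0, 244.0], [419.0, 172.0]]
```

View pics/w5.png

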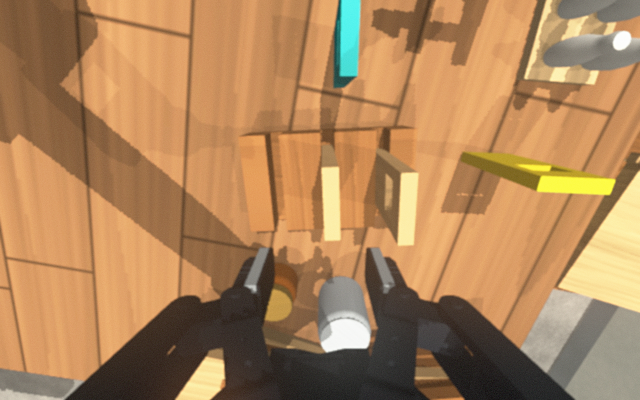

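{"op": "jog_arm", "data": {"steps": [[[1.0, 0.9, 0], [-0.5, 0, -2.5]], [[0, 0, 3], [0, 0, 0]], [[0, 0, 3], [0, 0, 0]], [[0, 0, 3], [0, 0, 0]], [[0, 0, 0], [0, 0, 0]]]}}

```text
t: 12.05
tool_pos: [0.484, -0.2526, 0.3877]
tool_rot: [-1.92, -2.48, -0.012]
contact_force: [-0.4, 1.1, 0.6]
opening: 0.0514
```

```bash
python3 b.py .488 -.282 .24 .336
```

```text
t 12.05 pos [ 0.484  -0.2526  0.3877] F [-0.4  1.1  0.6] open 0.0514 q [-0.62 -0.12  1.81  0.01  1.46 -0.87]
  shift cm [-1.1  -0.34  5.16] turn deg [ 0.1 -0.5  0.7]
```

{"op": "jog_arm", "data": {"steps": [[[-1.1, -0.3, 2], [0, -0.5, 0.7]], [[0, 0, 1.5], [0, 0, 0]], [[0, 0, 0], [0, 0, 0]]]}}

```text
t: 12.35
tool_pos: [0.4853, -0.2595, 0.3547]
tool_rot: [1.928, 2.475, 0.006]
contact_force: [-0.3, 0.1, -0.1]
opening: 0.051
```

```bash
python3 b.py .488 -.282 .24 .336; python3 - <<'E'
from h import *
save('wrist','w6.png')
E
```

```text
t 12.35 pos [ 0.4853 -0.2595  0.3547] F [-0.3  0.1 -0.1] open 0.051 q [-0.63 -0.09  1.84  0.    1.39 -0.87]
  shift cm [-0.35 -0.28  1.87] turn deg [0.3 0.1 0.4]
```

View pics/w6.png

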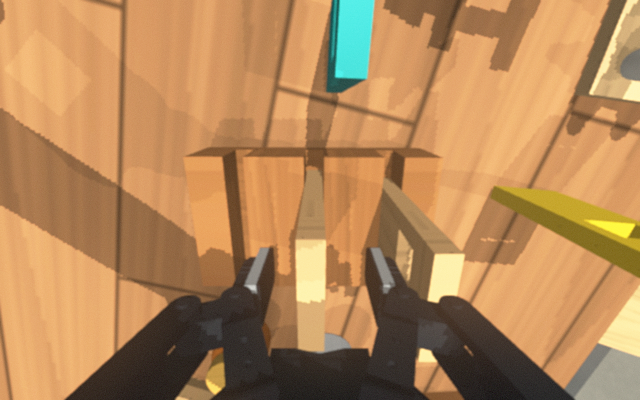

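{"op": "jog_arm", "data": {"steps": [[[-0.3, -0.35, 1.4], [0, 0, 0]], [[0, 0, 0.5], [0, 0, 0]], [[0, 0, 0], [0, 0, 0]]]}}

```text
t: 12.7
tool_pos: [0.4838, -0.2633, 0.3394]
tool_rot: [1.921, 2.47, 0.007]
contact_force: [0.3, -0.9, -0.3]
opening: 0.0514
```

```bash
python3 b.py .488 -.282 .24 .336
```

```text
t 12.7 pos [ 0.4838 -0.2633  0.3394] F [ 0.3 -0.9 -0.3] open 0.0514 q [-0.63 -0.08  1.85  0.    1.35 -0.88]
  shift cm [-0.01 -0.04  0.34] turn deg [0.6 0.4 0.5]
```

{"op": "jog_arm", "data": {"steps": [[[0, 0, 0.35], [0.5, 0, 0]], [[0, 0, 0], [0, 0, 0]], [[0, 0, 0], [0, 0, 0]], [[0, 0, 0], [0, 0, 0]], [[0, 0, 0], [0, 0, 0]], [[0, 0, 0], [0, 0, 0]]], "fingers": -1, "grip_force": 60}}

```text
t: 13.3
tool_pos: [0.4839, -0.2638, 0.3367]
tool_rot: [1.925, 2.473, -0.005]
contact_force: [0.0, 0.3, 0.7]
opening: 0.0148
```

```bash
python3 b.py .488 -.282 .24 .536
```

```text
t 13.3 pos [ 0.4839 -0.2638  0.3367] F [0.  0.3 0.7] open 0.0148 q [-0.63 -0.07  1.85 -0.    1.35 -0.88]
  shift cm [ -0.12   0.   -19.93] turn deg [0.1 0.4 0.5]
```

Gripped. Lift straight up 20 cm, gently at first.

{"op": "jog_arm", "data": {"steps": [[[0, 0, -1.5], [0, 0, 0]], [[0, 0, -2], [0, 0, 0]], [[0, 0, -3], [0, 0, 0]], [[0, 0, -3.5], [0, 0, 0]], [[0, 0, -3.5], [0, 0, 0]], [[0, 0, -3.5], [0, 0, 0]], [[0, 0, -3], [0, 0, 0]], [[0, 0, 0], [0, 0, 0]]]}}

```text
t: 14.1
tool_pos: [0.4821, -0.2613, 0.5488]
tool_rot: [1.925, 2.474, -0.002]
contact_force: [0.6, -0.8, -1.1]
opening: 0.0151
```

```bash
cat > hang.py <<'E'
import sys
from h import *
PX=.045
def hpose(k,dx,ztop,off=.019,zg=.009):
    y={1:-.092,2:0,3:.092}[k]
    p=ORG+(PX+dx)*SX+(y+off)*SY; p[2]=ztop-zg+.155
    return p,down(SX)
if __name__=='__main__':
    plan(*hpose(int(sys.argv[1]),float(sys.argv[2]),float(sys.argv[3])))
E
python3 hang.py 1 -.11 .38;python3 - <<'E'
from h import *
save('wrist','w7.png');save('top','t7.png');save('scene','s7.png')
E
```

```text
t 14.1 pos [ 0.4821 -0.2613  0.5488] F [ 0.6 -0.8 -1.1] open 0.0151 q [-0.63 -0.18  1.6  -0.    1.71 -0.88]
  shift cm [35.33 10.19  2.08] turn deg [0.2 0.4 8.2]
```

View pics/w7.png

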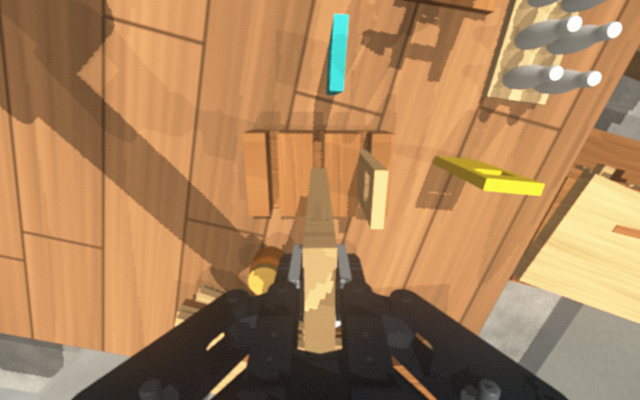

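View pics/s7.png

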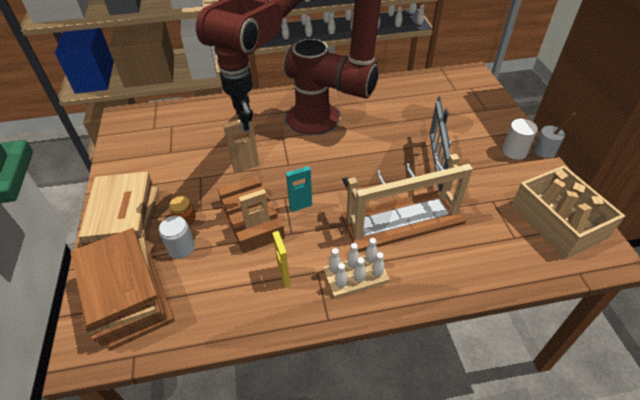

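{"op": "jog_arm", "data": {"steps": [[[0, 0, 0], [0, 0, 8.2]], [[4.5, 0, 0], [0, 0, 0]], [[4.5, 0, 0], [0, 0, 0]], [[4.5, 0, 0], [0, 0, 0]], [[4.5, 0, 0], [0, 0, 0]], [[4.5, 0, 0], [0, 0, 0]], [[0, 0, 0], [0, 0, 0]]]}}

```text
t: 14.95
tool_pos: [0.4588, -0.0315, 0.5217]
tool_rot: [-2.09, -2.297, 0.017]
contact_force: [-0.8, -1.1, -1.4]
opening: 0.0146
```

```bash
python3 hang.py 1 -.11 .38
```

```text
t 14.95 pos [ 0.4588 -0.0315  0.5217] F [-0.8 -1.1 -1.4] open 0.0146 q [-0.23 -0.38  1.81  0.01  1.75 -0.33]
  shift cm [13.36  4.8  -0.32] turn deg [-1.9 -1.1 -0.7]
```

{"op": "jog_arm", "data": {"steps": [[[0, 0, 0], [-1.9, -1.1, -0.7]], [[4.4, 1.6, 0], [0, 0, 0]], [[4.4, 1.6, 0], [0, 0, 0]], [[4.0, 1.4, 0], [0, 0, 0]], [[0, 0, 0], [0, 0, 0]]]}}

```text
t: 15.45
tool_pos: [0.4915, 0.1036, 0.5083]
tool_rot: [-2.095, -2.325, 0.018]
contact_force: [0.3, 0.3, -1.8]
opening: 0.0151
```

```bash
python3 hang.py 1 -.11 .27
```

```text
t 15.45 pos [0.4915 0.1036 0.5083] F [ 0.3  0.3 -1.8] open 0.0151 q [ 0.06 -0.28  1.75  0.    1.69 -0.04]
  shift cm [0.21 0.44 9.23] turn deg [-0.9 -0.  -0.1]
```

{"op": "jog_arm", "data": {"steps": [[[0.1, 0.2, 3], [-0.9, 0, 0]], [[0, 0, 3], [0, 0, 0]], [[0, 0, 2.5], [0, 0, 0]], [[0, 0, 0], [0, 0, 0]]]}}

```text
t: 15.85
tool_pos: [0.4923, 0.1035, 0.4127]
tool_rot: [-2.096, -2.33, 0.015]
contact_force: [-0.1, -0.2, -2.3]
opening: 0.0146
```

```bash
python3 hang.py 1 -.06 .27;python3 - <<'E'
from h import *
save('wrist','w8.png');im=save('scene','s8.png');cv2.imwrite('pics/s8c.png',cv2.resize(im[100:260,300:500,::-1],None,fx=4,fy=4))
E
```

```text
t 15.85 pos [0.4923 0.1035 0.4127] F [-0.1 -0.2 -2.3] open 0.0146 q [ 0.06 -0.25  1.88 -0.    1.52 -0.05]
  shift cm [ 0.24  5.2  -0.39] turn deg [-0.7  0.1 -0. ]
```

View pics/s8c.png

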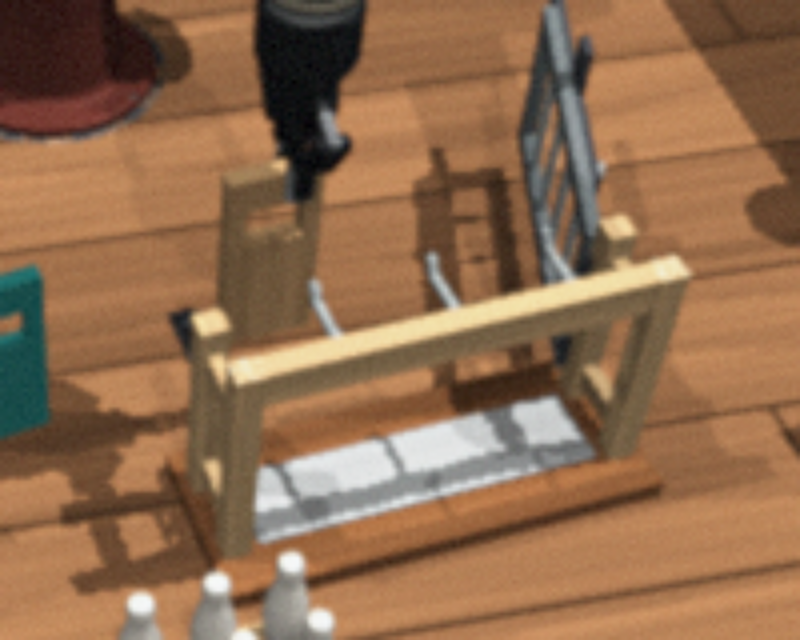

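View pics/w8.png

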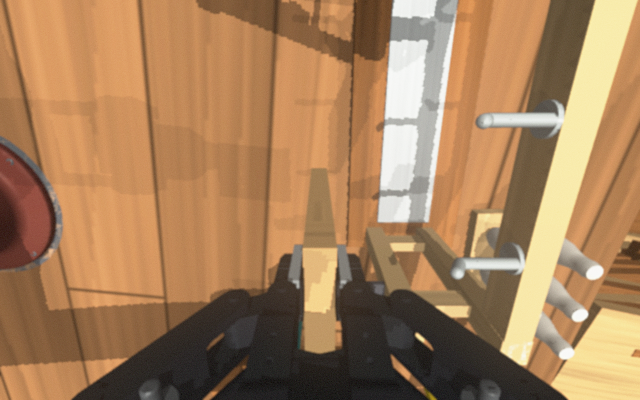

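```bash
cat > chk.py <<'E'
from h import *
o=ctrl.get_obs();s=ctrl.camera_info('scene');r=R.from_rotvec(o['tool_rot'])
for b in(-.019-.038,-.019+.038): 
  for a in (-.008,.008):
    for zz in (.146,.146+.032,.146+.066,.146+.17):
      p=o['tool_pos']+r.apply([b,a,zz]); print(round(b,3),a,zz,((proj(s,p)-[300,100])*4).round(),'z',round(p[2],3))
E
python3 chk.py
```

```text
-0.057 -0.008 0.146 [220. 166.] z 0.272
-0.057 -0.008 0.178 [218. 199.] z 0.24
-0.057 -0.008 0.212 [216. 232.] z 0.206
-0.057 -0.008 0.316 [211. 327.] z 0.102
-0.057 0.008 0.146 [227. 180.] z 0.271
-0.057 0.008 0.178 [225. 212.] z 0.239
-0.057 0.008 0.212 [223. 246.] z 0.205
-0.057 0.008 0.316 [218. 341.] z 0.101
0.019 -0.008 0.146 [316. 145.] z 0.271
0.019 -0.008 0.178 [313. 178.] z 0.239
0.019 -0.008 0.212 [310. 211.] z 0.205
0.019 -0.008 0.316 [300. 307.] z 0.101
0.019 0.008 0.146 [325. 159.] z 0.271
0.019 0.008 0.178 [321. 191.] z 0.239
0.019 0.008 0.212 [317. 225.] z 0.205
0.019 0.008 0.316 [307. 320.] z 0.101
```

{"op": "jog_arm", "data": {"steps": [[[0.2, 2, -0.2], [-0.7, 0, 0]], [[0, 2, 0], [0, 0, 0]], [[0, 1.5, 0], [0, 0, 0]], [[0, 0, 0], [0, 0, 0]]]}}

```text
t: 16.35
tool_pos: [0.5508, 0.1096, 0.4273]
tool_rot: [2.095, 2.322, 0.018]
contact_force: [-1.8, -0.0, -0.9]
opening: 0.0147
```

```bash
python3 hang.py 1 0 .27
```

```text
t 16.35 pos [0.5508 0.1096 0.4273] F [-1.8 -0.  -0.9] open 0.0147 q [ 0.06 -0.12  1.74 -0.    1.5  -0.04]
  shift cm [0.26 5.3  1.22] turn deg [ 1.   0.1 -0.2]
```

{"op": "jog_arm", "data": {"steps": [[[0.2, -0.2, 1.1], [1, 0, 0]], [[0, 0, 0], [0, 0, 0]], [[0, 0, 0], [0, 0, 0]]]}}

```text
t: 16.65
tool_pos: [0.5484, 0.1109, 0.4182]
tool_rot: [2.103, 2.329, -0.0]
contact_force: [0.3, 0.8, -0.8]
opening: 0.0152
```

```bash
python3 hang.py 1 0 .27; python3 - <<'E'
from h import *
save('wrist','w9.png');im=save('scene','s9.png');cv2.imwrite('pics/s9c.png',cv2.resize(im[100:260,300:500,::-1],None,fx=4,fy=4))
E
```

```text
t 16.65 pos [0.5484 0.1109 0.4182] F [ 0.3  0.8 -0.8] open 0.0152 q [ 0.07 -0.11  1.75 -0.    1.5  -0.03]
  shift cm [0.12 5.55 0.23] turn deg [ 0.1  0.1 -0.2]
```

View pics/s9c.png

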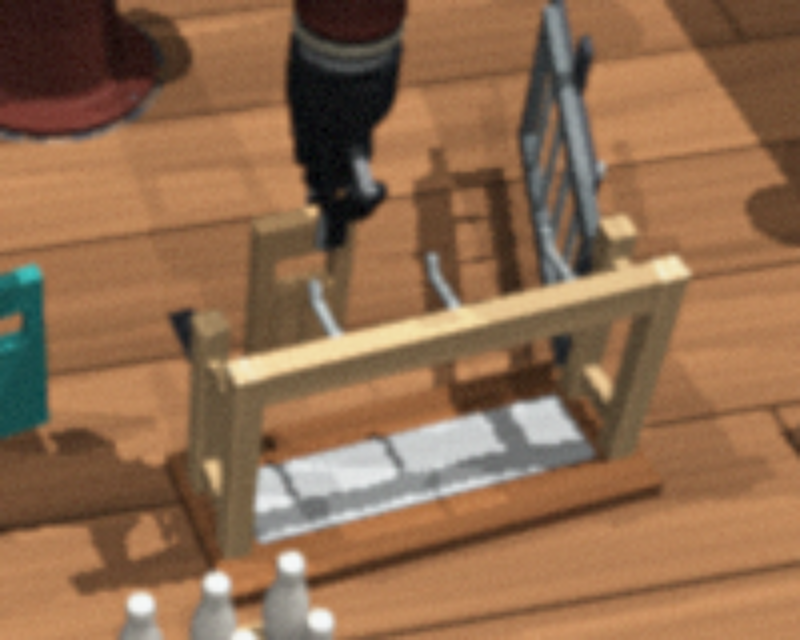

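{"op": "jog_arm", "data": {"steps": [[[0.1, 1.2, 0.1], [0, 0, 0]], [[0, 1.2, 0], [0, 0, 0]], [[0, 0, 0], [0, 0, 0]]]}}

```text
t: 17.05
tool_pos: [0.5735, 0.1147, 0.4172]
tool_rot: [2.103, 2.329, 0.001]
contact_force: [0.7, 0.5, -2.3]
opening: 0.0148
```

```bash
python3 hang.py 1 0 .27
```

```text
t 17.05 pos [0.5735 0.1147 0.4172] F [ 0.7  0.5 -2.3] open 0.0148 q [ 0.07 -0.05  1.69 -0.    1.49 -0.03]
  shift cm [-0.01  3.01  0.13] turn deg [ 0.2  0.1 -0.2]
```

{"op": "jog_arm", "data": {"steps": [[[0, 1.3, 0], [0, 0, 0]], [[0, 1.3, 0], [0, 0, 0]], [[0, 0, 0], [0, 0, 0]]]}}

```text
t: 17.35
tool_pos: [0.6013, 0.1176, 0.4169]
tool_rot: [2.103, 2.33, -0.001]
contact_force: [0.0, -0.6, -1.0]
opening: 0.0151
```

```bash
python3 hang.py 1 0 .252; python3 - <<'E'
from h import *
im=save('wrist','w10.png');im=save('scene','s10.png');cv2.imwrite('pics/s10c.png',cv2.resize(im[100:260,300:500,::-1],None,fx=4,fy=4))
E
```

```text
t 17.35 pos [0.6013 0.1176 0.4169] F [ 0.  -0.6 -1. ] open 0.0151 q [ 0.07  0.02  1.63 -0.    1.49 -0.03]
  shift cm [-0.01  0.22  1.89] turn deg [ 0.1  0.1 -0.2]
```

View pics/s10c.png

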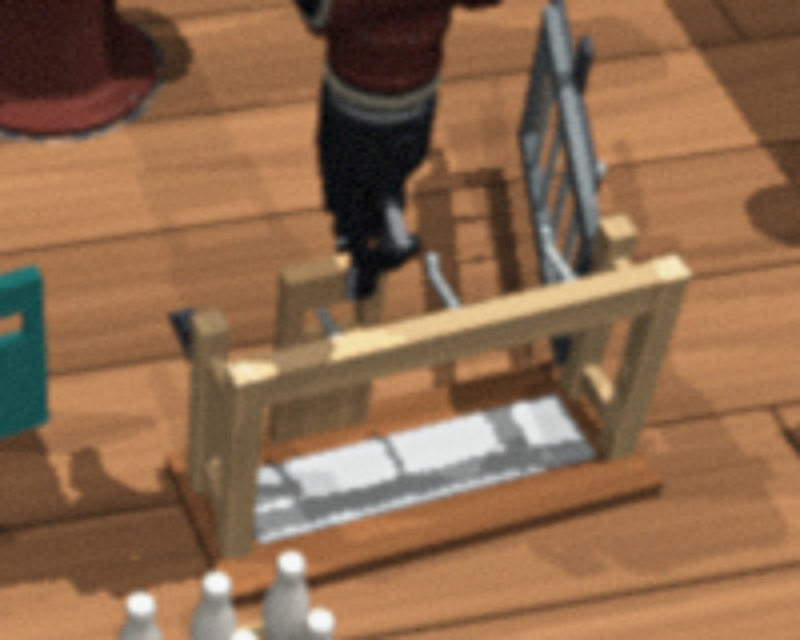

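View pics/w10.png

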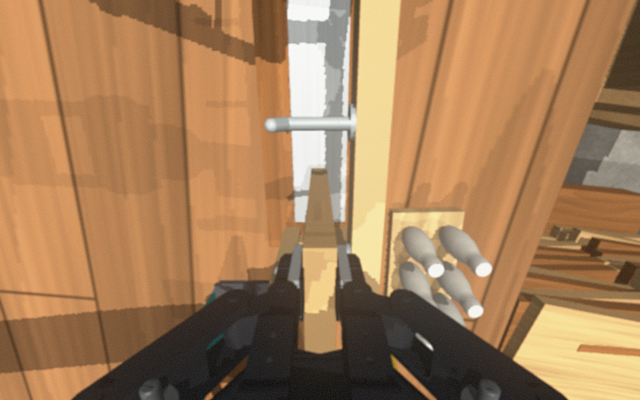

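{"op": "jog_arm", "data": {"steps": [[[0, 0.15, 0.7], [0, 0, 0]], [[0, 0, 0.6], [0, 0, 0]], [[0, 0, 0], [0, 0, 0]]]}}

```text
t: 17.75
tool_pos: [0.6009, 0.1177, 0.4025]
tool_rot: [2.104, 2.331, -0.003]
contact_force: [0.7, -0.2, -2.2]
opening: 0.0151
```

```bash
python3 hang.py 1 0 .252
```

```text
t 17.75 pos [0.6009 0.1177 0.4025] F [ 0.7 -0.2 -2.2] open 0.0151 q [ 0.07  0.02  1.65 -0.    1.47 -0.03]
  shift cm [-0.03  0.26  0.45] turn deg [-0.   0.1 -0.2]
```

{"op": "jog_arm", "data": {"steps": [[[0, 0.1, 0.3], [0, 0, 0]], [[0, 0, 0.2], [0, 0, 0]], [[0, 0, 0], [0, 0, 0]]]}}

```text
t: 18.05
tool_pos: [0.6016, 0.1179, 0.399]
tool_rot: [2.103, 2.33, -0.001]
contact_force: [0.5, -0.6, -1.3]
opening: 0.0149
```

```bash
python3 hang.py 1 0 .252
```

```text
t 18.05 pos [0.6016 0.1179 0.399 ] F [ 0.5 -0.6 -1.3] open 0.0149 q [ 0.07  0.03  1.65 -0.    1.46 -0.03]
  shift cm [-0.04  0.18  0.1 ] turn deg [ 0.1  0.2 -0.2]
```

{"op": "jog_arm", "data": {"steps": [[[0, 0, 0.25], [0, 0, 0]], [[0, 0, 0], [0, 0, 0]]]}}

```text
t: 18.25
tool_pos: [0.6017, 0.118, 0.3991]
tool_rot: [2.102, 2.329, 0.001]
contact_force: [-0.2, -0.6, -1.9]
opening: 0.0147
```

```bash
python3 hang.py 1 0 .252
```

```text
t 18.25 pos [0.6017 0.118  0.3991] F [-0.2 -0.6 -1.9] open 0.0147 q [ 0.07  0.03  1.65 -0.    1.46 -0.03]
  shift cm [-0.05  0.17  0.11] turn deg [ 0.2  0.2 -0.2]
```

{"op": "jog_arm", "data": {"steps": [[[0, 0, 0.35], [0, 0, 0]], [[0, 0, 0], [0, 0, 0]], [[0, 0, 0], [0, 0, 0]]]}}

```text
t: 18.55
tool_pos: [0.602, 0.1181, 0.3989]
tool_rot: [2.1, 2.327, 0.005]
contact_force: [0.2, 0.6, -0.8]
opening: 0.0149
```

```bash
python3 hang.py 1 0 .252; python3 - <<'E'
from h import *
im=save('wrist','w11.png');im=save('scene','s11.png');cv2.imwrite('pics/s11c.png',cv2.resize(im[150:230,340:420,::-1],None,fx=8,fy=8))
E
```

```text
t 18.55 pos [0.602  0.1181 0.3989] F [ 0.2  0.6 -0.8] open 0.0149 q [ 0.07  0.03  1.65 -0.    1.46 -0.03]
  shift cm [-0.06  0.15  0.09] turn deg [ 0.4  0.2 -0.2]
```

View pics/s11c.png

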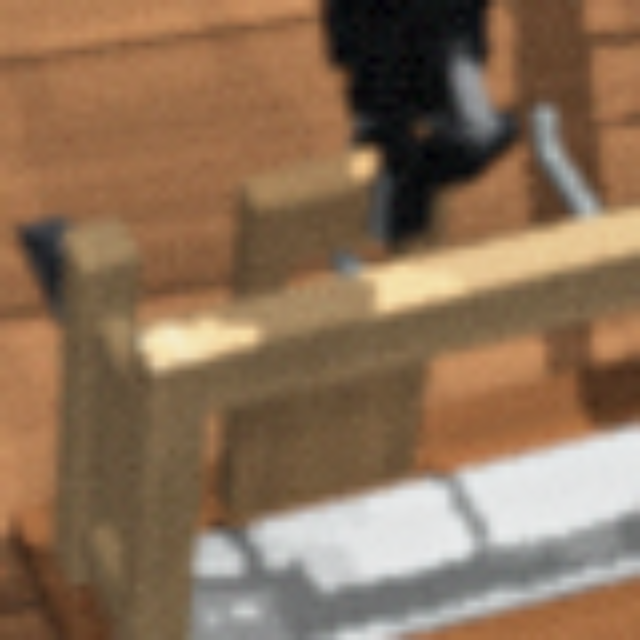

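{"op": "jog_arm", "data": {"steps": [[[0, 0, 0.5], [0, 0, 0]], [[0, 0, 0], [0, 0, 0]], [[0, 0, 0], [0, 0, 0]]]}}

```text
t: 18.95
tool_pos: [0.6022, 0.1183, 0.3994]
tool_rot: [2.099, 2.326, 0.008]
contact_force: [-0.3, 0.7, -2.2]
opening: 0.0151
```

```bash
python3 hang.py 1 0 .252
```

```text
t 18.95 pos [0.6022 0.1183 0.3994] F [-0.3  0.7 -2.2] open 0.0151 q [ 0.07  0.03  1.65 -0.    1.46 -0.03]
  shift cm [-0.08  0.12  0.14] turn deg [ 0.6  0.2 -0.2]
```

{"op": "jog_arm", "data": {"steps": [[[0, 0, 0.3], [-0.5, 0, 0]]]}}

```text
t: 19.05
tool_pos: [0.6019, 0.1184, 0.3983]
tool_rot: [2.096, 2.322, 0.016]
contact_force: [-14.5, 0.5, 21.5]
opening: 0.0147
```

```bash
python3 hang.py 1 0 .252
```

```text
t 19.05 pos [0.6019 0.1184 0.3983] F [-14.5   0.5  21.5] open 0.0147 q [ 0.07  0.03  1.65 -0.    1.45 -0.03]
  shift cm [-0.09  0.15  0.03] turn deg [ 0.9  0.2 -0.2]
```

{"op": "jog_arm", "data": {"steps": [[[0, 0, -0.1], [0.9, 0, 0]], [[0, 0, 0], [0, 0, 0]], [[0, 0, 0], [0, 0, 0]], [[0, 0, 0], [0, 0, 0]]], "fingers": -0.4}}

```text
t: 19.45
tool_pos: [0.6018, 0.1183, 0.3973]
tool_rot: [2.104, 2.331, -0.005]
contact_force: [0.1, 0.1, -0.9]
opening: 0.0258
```

```bash
python3 hang.py 1 0 .252; python3 - <<'E'
from h import *
im=save('wrist','w12.png');im=save('scene','s12.png');cv2.imwrite('pics/s12c.png',cv2.resize(im[150:230,340:420,::-1],None,fx=8,fy=8))
E
```

```text
t 19.45 pos [0.6018 0.1183 0.3973] F [ 0.1  0.1 -0.9] open 0.0258 q [ 0.07  0.03  1.65 -0.    1.46 -0.03]
  shift cm [-0.08  0.16 -0.07] turn deg [-0.1  0.2 -0.2]
```

View pics/s12c.png

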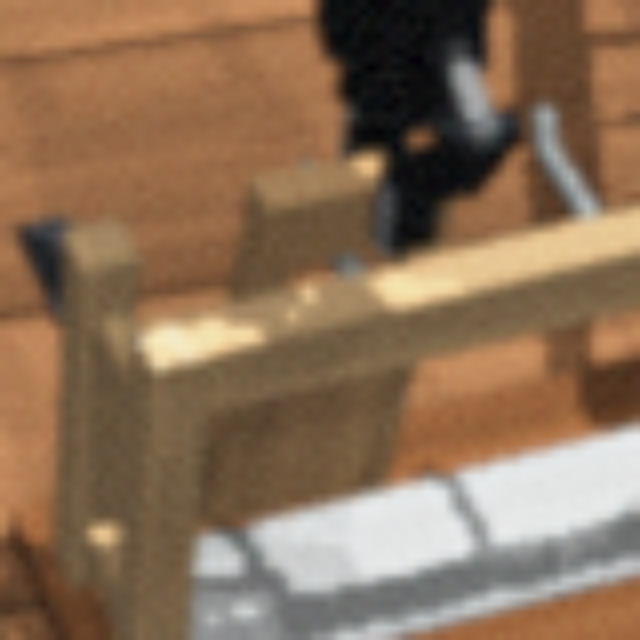

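View pics/w12.png

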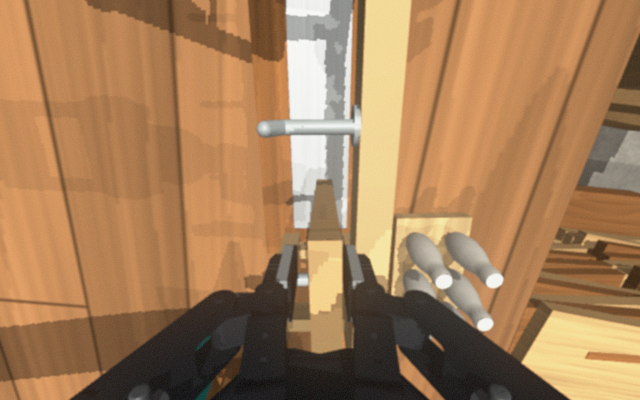

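{"op": "jog_arm", "data": {"steps": [[[0, 0, 0], [0, 0, 0]], [[0, 0, -1], [0, 0, 0]], [[0, 0, -2], [0, 0, 0]], [[0, 0, -3.5], [0, 0, 0]], [[0, 0, -4], [0, 0, 0]], [[0, 0, 0], [0, 0, 0]]]}}

```text
t: 20.15
tool_pos: [0.6017, 0.1186, 0.5062]
tool_rot: [-2.105, -2.331, 0.008]
contact_force: [-0.1, -0.2, 2.4]
opening: 0.0257
```

```bash
python3 hang.py 1 0 .252; python3 - <<'E'
from h import *
im=save('top','t13.png');im=save('scene','s13.png');cv2.imwrite('pics/s13c.png',cv2.resize(im[120:260,200:420,::-1],None,fx=3.6,fy=3.6))
E
```

```text
t 20.15 pos [0.6017 0.1186 0.5062] F [-0.1 -0.2  2.4] open 0.0257 q [ 0.07 -0.01  1.51 -0.    1.65 -0.03]
  shift cm [-0.08  0.22 10.81] turn deg [-0.3  0.2 -0.2]
```

View pics/s13c.png

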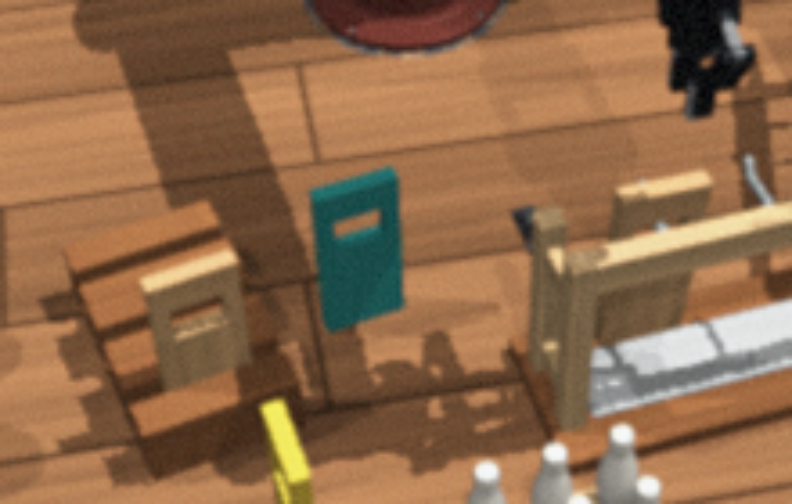

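View pics/t13.png

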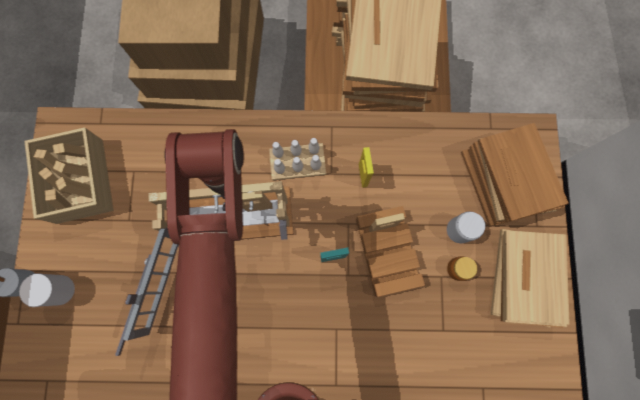

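```bash
python3 b.py .563 -.272 .24 .5
```

```text
t 20.25 pos [0.6014 0.1185 0.5001] F [ 0.2  0.6 -0.8] open 0.0257 q [ 0.07 -0.01  1.52 -0.    1.64 -0.03]
  shift cm [-36.58  -8.06   0.21] turn deg [-0.8  0.1 -7.9]
```

{"op": "jog_arm", "data": {"steps": [[[-4.7, -1.0, 0], [-0.5, 0, 0]], [[-4.7, -1.0, 0], [0, 0, 0]], [[-4.7, -1.0, 0], [0, 0, 0]], [[-4.7, -1.0, 0], [0, 0, 0]], [[-4.7, -1.0, 0], [0, 0, 0]], [[-4.7, -1.0, 0], [0, 0, 0]], [[-4.7, -1.0, 0], [0, 0, 0]], [[0, 0, 0], [0, 0, -8]]], "fingers": 0.1}}

```text
t: 21.05
tool_pos: [0.5634, -0.226, 0.4864]
tool_rot: [-1.913, -2.467, 0.018]
contact_force: [0.4, 0.8, -0.7]
opening: 0.0471
```

```bash
python3 b.py .563 -.272 .24 .44
```

```text
t 21.05 pos [ 0.5634 -0.226   0.4864] F [ 0.4  0.8 -0.7] open 0.0471 q [-0.5  -0.02  1.55 -0.01  1.63 -0.75]
  shift cm [-2.59 -1.07  4.64] turn deg [-1.2 -0.5  0.7]
```

{"op": "jog_arm", "data": {"steps": [[[-2.6, -1.1, 2], [-1.2, -0.5, 0.7]], [[0, 0, 2.5], [0, 0, 0]], [[0, 0, 0], [0, 0, 0]], [[0, 0, 0], [0, 0, 0]]]}}

```text
t: 21.45
tool_pos: [0.557, -0.2572, 0.4345]
tool_rot: [-1.938, -2.462, 0.001]
contact_force: [0.5, 0.6, -0.1]
opening: 0.0471
```

```bash
python3 b.py .563 -.272 .24 .336; python3 - <<'E'
from h import *
i=ctrl.camera_info('wrist'); im=save('wrist','w14.png')
for c in ((.563,-.272),):
    n=np.array([np.cos(.24),np.sin(.24),0]);w=np.array([-n[1],n[0],0])
    print([proj(i,np.array([c[0],c[1],.19])+a*n+b*w).round().tolist() for a in(-.008,.008) for b in(-.038,.038)])
E
```

```text
t 21.45 pos [ 0.557  -0.2572  0.4345] F [ 0.5  0.6 -0.1] open 0.0471 q [-0.55  0.01  1.61  0.    1.53 -0.79]
  shift cm [0.26 0.29 9.85] turn deg [-0.3 -0.4 -0.2]
[[314.0, 271.0], [313.0, 188.0], [332.0, 271.0], [334.0, 188.0]]
```

View pics/w14.png

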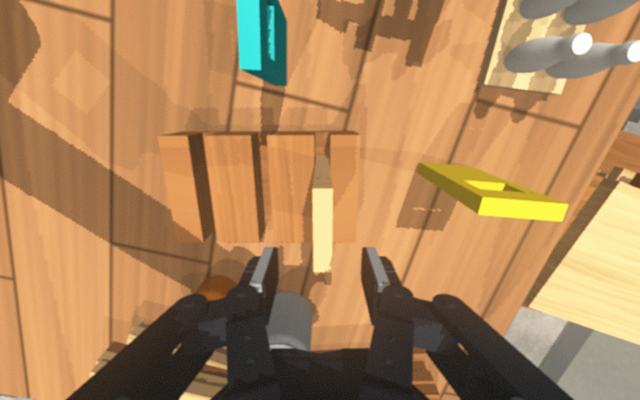

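{"op": "jog_arm", "data": {"steps": [[[0.25, 0.3, 2.5], [-0.3, -0.4, 0]], [[0, 0, 2.5], [0, 0, 0]], [[0, 0, 2], [0, 0, 0]], [[0, 0, 0], [0, 0, 0]]]}}

```text
t: 21.9
tool_pos: [0.561, -0.2518, 0.3683]
tool_rot: [1.933, 2.466, 0.0]
contact_force: [0.5, -0.2, -0.4]
opening: 0.0471
```

```bash
python3 b.py .563 -.272 .24 .336
```

```text
t 21.9 pos [ 0.561  -0.2518  0.3683] F [ 0.5 -0.2 -0.4] open 0.0471 q [-0.54  0.05  1.68 -0.    1.41 -0.78]
  shift cm [-0.08 -0.31  3.23] turn deg [0.3 0.4 0.1]
```

{"op": "jog_arm", "data": {"steps": [[[-0.1, -0.3, 1.7], [0, 0, 0]], [[0, 0, 1.5], [0, 0, 0]], [[0, 0, 0], [0, 0, 0]]]}}

```text
t: 22.2
tool_pos: [0.5596, -0.2534, 0.3382]
tool_rot: [1.928, 2.463, 0.001]
contact_force: [-0.6, -0.0, -0.4]
opening: 0.0466
```

```bash
python3 b.py .563 -.272 .24 .336
```

```text
t 22.2 pos [ 0.5596 -0.2534  0.3382] F [-0.6 -0.  -0.4] open 0.0466 q [-0.55  0.07  1.7  -0.    1.35 -0.79]
  shift cm [ 0.01 -0.12  0.22] turn deg [0.5 0.6 0.2]
```

{"op": "jog_arm", "data": {"steps": [[[0, -0.1, 0.2], [0.5, 0.5, 0]], [[0, 0, 0], [0, 0, 0]], [[0, 0, 0], [0, 0, 0]], [[0, 0, 0], [0, 0, 0]], [[0, 0, 0], [0, 0, 0]], [[0, 0, 0], [0, 0, 0]]], "fingers": -1, "grip_force": 60}}

```text
t: 22.8
tool_pos: [0.5589, -0.254, 0.3377]
tool_rot: [1.935, 2.471, -0.001]
contact_force: [-0.4, -0.1, -1.4]
opening: 0.015
```

```bash
python3 b.py .563 -.272 .24 .536
```

```text
t 22.8 pos [ 0.5589 -0.254   0.3377] F [-0.4 -0.1 -1.4] open 0.015 q [-0.55  0.08  1.7  -0.    1.36 -0.79]
  shift cm [ 1.000e-02 -1.000e-02 -1.983e+01] turn deg [0.1 0.1 0.1]
```

{"op": "jog_arm", "data": {"steps": [[[0, 0, -1.5], [0, 0, 0]], [[0, 0, -2], [0, 0, 0]], [[0, 0, -3], [0, 0, 0]], [[0, 0, -3.5], [0, 0, 0]], [[0, 0, -3.5], [0, 0, 0]], [[0, 0, -3.5], [0, 0, 0]], [[0, 0, -3], [0, 0, 0]], [[0, 0, 0], [0, 0, 8]]]}}

```text
t: 23.6
tool_pos: [0.5573, -0.2527, 0.553]
tool_rot: [2.104, 2.325, 0.001]
contact_force: [0.4, -0.3, -1.2]
opening: 0.0149
```

```bash
python3 hang.py 3 -.12 .39;python3 - <<'E'
from h import *
save('wrist','w15.png')
E
```

```text
t 23.6 pos [ 0.5573 -0.2527  0.553 ] F [ 0.4 -0.3 -1.2] open 0.0149 q [-0.55 -0.03  1.45 -0.    1.71 -0.65]
  shift cm [54.72 -3.85  1.46] turn deg [ 0.3  0.2 -0.4]
```

View pics/w15.png

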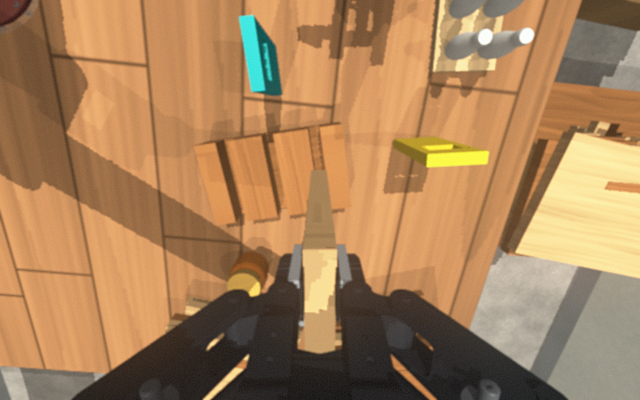

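{"op": "jog_arm", "data": {"steps": [[[3, -2.5, 0], [0, 0, 0]], [[4, -2, 0], [0, 0, 0]], [[4.8, 0, 0], [0, 0, 0]], [[4.8, 0, 0], [0, 0, 0]], [[4.8, 0, 0], [0, 0, 0]], [[4.8, 0, 0], [0, 0, 0]], [[0, 0, 0], [0, 0, 0]]]}}

```text
t: 24.35
tool_pos: [0.4825, 0.0109, 0.5503]
tool_rot: [2.101, 2.335, 0.002]
contact_force: [0.4, -1.5, -1.6]
opening: 0.0147
```

```bash
python3 hang.py 3 -.12 .39
```

```text
t 24.35 pos [0.4825 0.0109 0.5503] F [ 0.4 -1.5 -1.6] open 0.0147 q [-0.13 -0.34  1.73  0.    1.75 -0.24]
  shift cm [27.74  1.13  1.45] turn deg [ 0.1 -0.  -0. ]
```

{"op": "jog_arm", "data": {"steps": [[[4.6, 0.15, 0], [0, 0, 0]], [[4.6, 0.15, 0], [0, 0, 0]], [[4.6, 0.15, 0], [0, 0, 0]], [[4.6, 0.15, 0], [0, 0, 0]], [[4.6, 0.15, 0], [0, 0, 0]], [[4.0, 0.15, 0], [0, 0, 0]], [[0, 0, 0], [0, 0, 0]]]}}

```text
t: 25.05
tool_pos: [0.4612, 0.2865, 0.5499]
tool_rot: [2.089, 2.342, -0.001]
contact_force: [-0.5, -1.0, -1.6]
opening: 0.015
```

```bash
python3 hang.py 3 -.12 .27
```

```text
t 25.05 pos [0.4612 0.2865 0.5499] F [-0.5 -1.  -1.6] open 0.015 q [ 0.42 -0.19  1.6  -0.    1.72  0.31]
  shift cm [ 0.14  0.34 13.39] turn deg [0.1 0.2 0.4]
```

{"op": "jog_arm", "data": {"steps": [[[0.1, 0.3, 3], [0, 0, 0.4]], [[0, 0, 3.5], [0, 0, 0]], [[0, 0, 3.5], [0, 0, 0]], [[0, 0, 2.5], [0, 0, 0]], [[0, 0, 0], [0, 0, 0]], [[0, 0, 0], [0, 0, 0]]]}}

```text
t: 25.65
tool_pos: [0.4666, 0.2839, 0.4233]
tool_rot: [2.087, 2.338, -0.0]
contact_force: [-0.2, -0.2, 0.1]
opening: 0.0146
```

```bash
python3 hang.py 3 -.06 .27;python3 - <<'E'
from h import *
save('wrist','w16.png');im=save('scene','s16.png');cv2.imwrite('pics/s16c.png',cv2.resize(im[100:260,300:500,::-1],None,fx=4,fy=4))
E
python3 chk.py
```

```text
t 25.65 pos [0.4666 0.2839 0.4233] F [-0.2 -0.2  0.1] open 0.0146 q [ 0.41 -0.15  1.78 -0.01  1.51  0.3 ]
  shift cm [0.39 5.85 0.76] turn deg [0.3 0.3 0.4]
-0.057 -0.008 0.146 [446. 106.] z 0.278
-0.057 -0.008 0.178 [440. 139.] z 0.246
-0.057 -0.008 0.212 [435. 173.] z 0.212
-0.057 -0.008 0.316 [419. 270.] z 0.108
-0.057 0.008 0.146 [455. 118.] z 0.278
-0.057 0.008 0.178 [449. 152.] z 0.246
-0.057 0.008 0.212 [443. 186.] z 0.212
-0.057 0.008 0.316 [427. 283.] z 0.108
0.019 -0.008 0.146 [537.  86.] z 0.278
0.019 -0.008 0.178 [530. 119.] z 0.246
0.019 -0.008 0.212 [523. 153.] z 0.212
0.019 -0.008 0.316 [503. 251.] z 0.108
0.019 0.008 0.146 [547.  98.] z 0.278
0.019 0.008 0.178 [540. 132.] z 0.246
0.019 0.008 0.212 [533. 166.] z 0.212
0.019 0.008 0.316 [512. 263.] z 0.108
```

View pics/s16c.png

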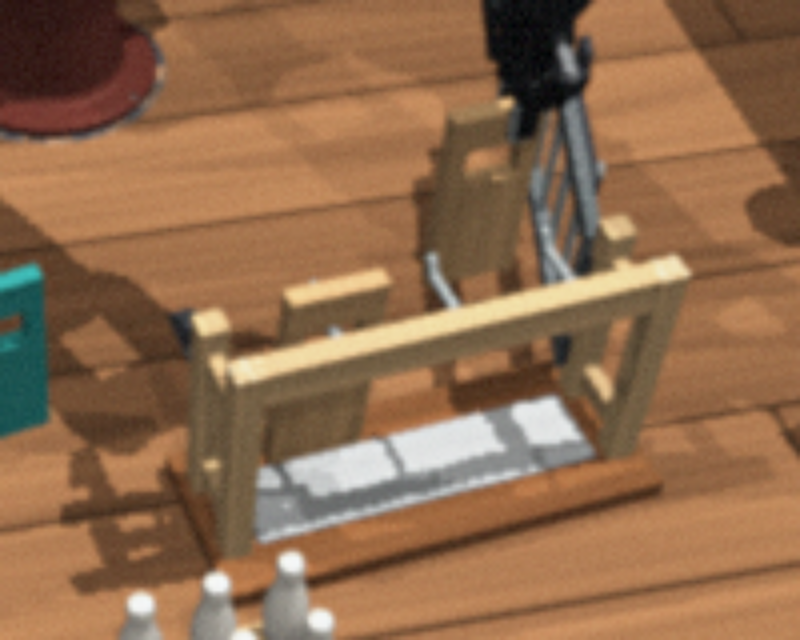

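{"op": "jog_arm", "data": {"steps": [[[0.4, 1.5, 0.7], [0.3, 0.3, 0.4]], [[0, 1.5, 0], [0, 0, 0]], [[0, 1.5, 0], [0, 0, 0]], [[0, 0, 0], [0, 0, 0]]]}}

```text
t: 26.15
tool_pos: [0.5138, 0.293, 0.4268]
tool_rot: [2.095, 2.332, 0.021]
contact_force: [-0.4, -0.0, -2.8]
opening: 0.0148
```

```bash
python3 hang.py 3 0 .27
```

```text
t 26.15 pos [0.5138 0.293  0.4268] F [-0.4 -0.  -2.8] open 0.0148 q [ 0.39 -0.04  1.67 -0.    1.5   0.29]
  shift cm [-0.    7.05  1.18] turn deg [ 0.8 -0.2  0.1]
```

{"op": "jog_arm", "data": {"steps": [[[0, 0.2, 1.0], [0.8, 0, 0]], [[0, 0, 0], [0, 0, 0]], [[0, 1.2, 0.1], [0, 0, 0]], [[0, 0, 0], [0, 0, 0]]]}}

```text
t: 26.55
tool_pos: [0.5282, 0.2947, 0.4185]
tool_rot: [-2.097, -2.337, -0.01]
contact_force: [-0.1, 0.2, -1.8]
opening: 0.0149
```

```bash
python3 hang.py 3 0 .27
```

```text
t 26.55 pos [0.5282 0.2947 0.4185] F [-0.1  0.2 -1.8] open 0.0149 q [ 0.39 -0.    1.65  0.    1.49  0.28]
  shift cm [-0.01  5.61  0.27] turn deg [ 0.2 -0.3  0.1]
```

{"op": "jog_arm", "data": {"steps": [[[0, 1.2, 0.2], [0, 0, 0]], [[0, 1.2, 0.1], [0, 0, 0]], [[0, 0, 0], [0, 0, 0]]]}}

```text
t: 26.85
tool_pos: [0.5541, 0.2976, 0.4154]
tool_rot: [-2.097, -2.338, -0.01]
contact_force: [-0.3, 0.1, -0.7]
opening: 0.0152
```

```bash
python3 hang.py 3 0 .27
```

```text
t 26.85 pos [0.5541 0.2976 0.4154] F [-0.3  0.1 -0.7] open 0.0152 q [0.37 0.05 1.59 0.   1.49 0.27]
  shift cm [-0.02  3.01 -0.05] turn deg [ 0.2 -0.3  0.1]
```

{"op": "jog_arm", "data": {"steps": [[[0, 1.4, 0], [0, 0, 0]], [[0, 1.4, 0], [0, 0, 0]], [[0, 0, 0], [0, 0, 0]]]}}

```text
t: 27.15
tool_pos: [0.5835, 0.3008, 0.4148]
tool_rot: [-2.096, -2.337, -0.008]
contact_force: [-0.4, -0.6, -1.5]
opening: 0.015
```

```bash
python3 hang.py 3 0 .252; python3 - <<'E'
from h import *
im=save('wrist','w17.png');im=save('scene','s17.png');cv2.imwrite('pics/s17c.png',cv2.resize(im[100:260,300:500,::-1],None,fx=4,fy=4))
E
```

```text
t 27.15 pos [0.5835 0.3008 0.4148] F [-0.4 -0.6 -1.5] open 0.015 q [0.36 0.12 1.53 0.   1.49 0.25]
  shift cm [-0.03  0.04  1.68] turn deg [ 0.1 -0.3  0.1]
```

View pics/s17c.png

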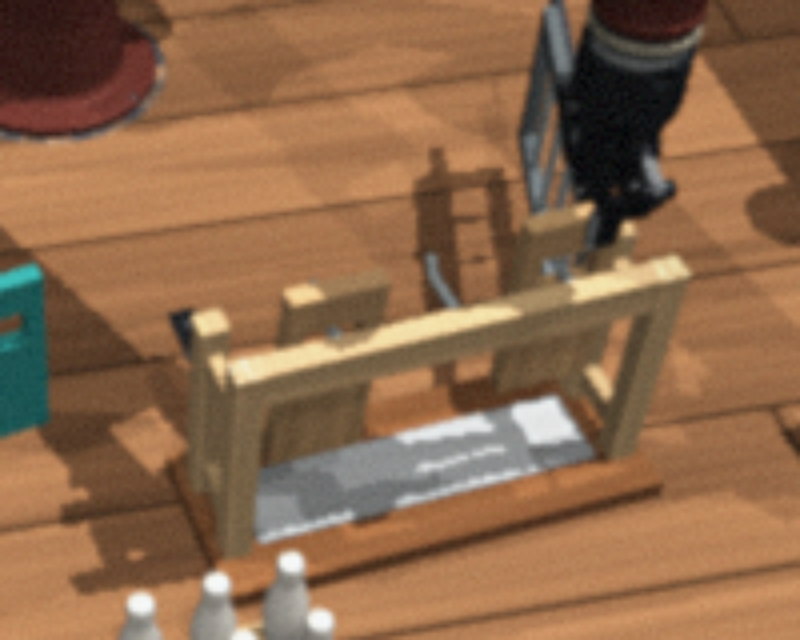

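Prong passes through the slot. Lower.

{"op": "jog_arm", "data": {"steps": [[[0, 0, 0.7], [0, 0, 0]], [[0, 0, 0.5], [0, 0, 0]], [[0, 0, 0.4], [0, 0, 0]]]}}

```text
t: 27.55
tool_pos: [0.5814, 0.3012, 0.3987]
tool_rot: [-2.095, -2.337, -0.008]
contact_force: [-2.0, 0.4, 20.3]
opening: 0.0145
```

```bash
python3 hang.py 3 0 .252
```

```text
t 27.55 pos [0.5814 0.3012 0.3987] F [-2.   0.4 20.3] open 0.0145 q [0.36 0.12 1.55 0.01 1.47 0.25]
  shift cm [-0.08  0.25  0.07] turn deg [ 0.1 -0.3  0.2]
```

Contact at the expected height; release.

{"op": "jog_arm", "data": {"steps": [[[0, 0, 0], [0, 0, 0]], [[0, 0, 0], [0, 0, 0]], [[0, 0, 0], [0, 0, 0]], [[0, 0, 0], [0, 0, 0]]], "fingers": -0.4}}

```text
t: 27.95
tool_pos: [0.5808, 0.3013, 0.399]
tool_rot: [-2.094, -2.338, -0.009]
contact_force: [0.2, -0.2, -0.6]
opening: 0.0255
```

{"op": "jog_arm", "data": {"steps": [[[0, 0, -1], [0, 0, 0]], [[0, 0, -2], [0, 0, 0]], [[0, 0, -3.5], [0, 0, 0]], [[0, 0, -4], [0, 0, 0]], [[0, 0, 0], [0, 0, 0]]]}}

```text
t: 28.45
tool_pos: [0.5803, 0.3005, 0.509]
tool_rot: [-2.094, -2.338, -0.007]
contact_force: [-0.7, 0.2, 1.0]
opening: 0.0256
```

```bash
python3 g.py 1.9 0; python3 - <<'E'
from h import *
im=save('wrist','w18.png');im=save('top','t18.png');im=save('scene','s18.png');cv2.imwrite('pics/s18c.png',cv2.resize(im[100:260,300:500,::-1],None,fx=4,fy=4))
E
```

```text
t 28.45 pos [0.5803 0.3005 0.509 ] F [-0.7  0.2  1. ] open 0.0256 q [0.36 0.08 1.41 0.   1.65 0.25]
  shift cm [ 11.64 -22.64  14.34] turn deg [ -0.3  -0.3 109.1]
```

View pics/s18c.png

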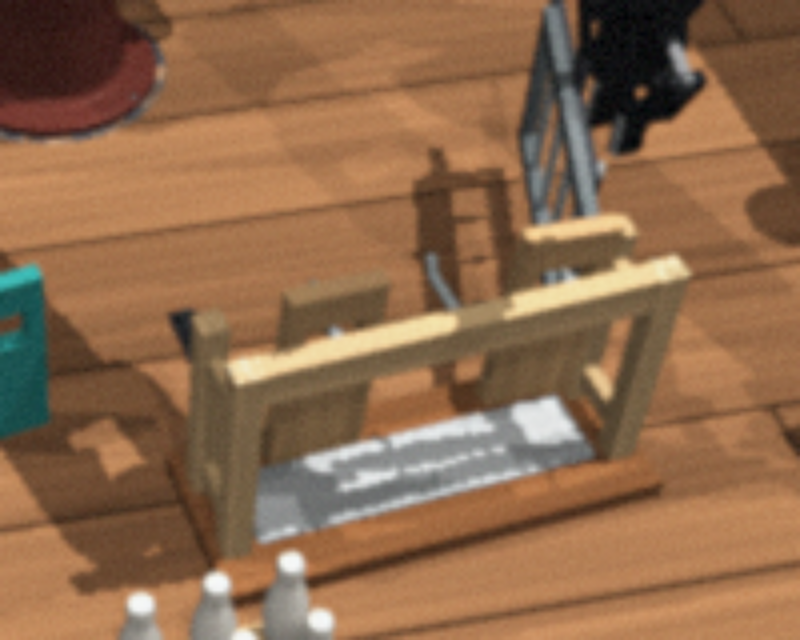

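View pics/t18.png

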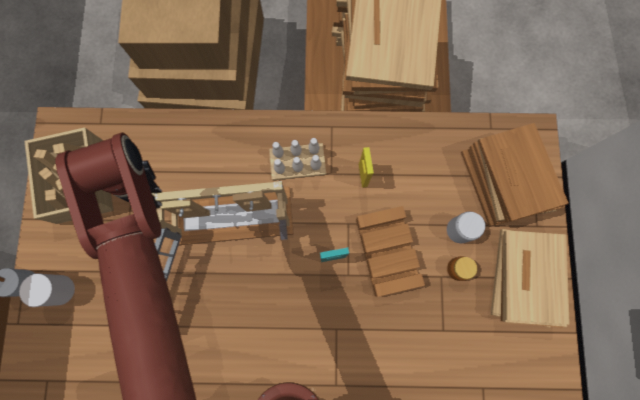

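{"op": "jog_arm", "data": {"steps": [[[2.2, -4.4, 0], [0, 0, 0]], [[2.2, -4.4, 0], [0, 0, 0]], [[2.2, -4.4, 0], [0, 0, 0]], [[2.2, -4.4, 0], [0, 0, 0]], [[2.2, -4.4, 0], [0, 0, 0]], [[0, 0, 0], [0, 0, 8.5]], [[0, 0, 0], [0, 0, 8.5]], [[0, 0, 0], [0, 0, 8.5]]], "fingers": 0}}

```text
t: 29.4
tool_pos: [0.3413, 0.3872, 0.4852]
tool_rot: [-2.567, -1.795, 0.058]
contact_force: [0.3, -0.4, -0.0]
opening: 0.0429
```

{"op": "jog_arm", "data": {"steps": [[[0, 0, 0], [0, 0, 8.5]], [[0, 0, 0], [0, 0, 8.5]], [[0, 0, 0], [0, 0, 8.5]], [[0, 0, 0], [0, 0, 8.5]], [[0, 0, 0], [0, 0, 8.5]], [[0, 0, 0], [0, 0, 8.5]], [[0, 0, 0], [0, 0, 8.5]], [[0, 0, 0], [0, 0, 8.5]]]}}

```text
t: 30.2
tool_pos: [0.3392, 0.3863, 0.4673]
tool_rot: [3.108, 0.031, -0.09]
contact_force: [-0.5, 0.0, 0.3]
opening: 0.0427
```

```bash
python3 g.py 1.91 0
```

```text
t 30.2 pos [0.3392 0.3863 0.4673] F [-0.5  0.   0.3] open 0.0427 q [ 0.7  -0.23  1.77  0.01  1.66  2.25]
  shift cm [ 1.   -1.09 10.06] turn deg [ 2.2  3.1 14.5]
```

{"op": "jog_arm", "data": {"steps": [[[0, 0, 0], [2.2, 3.1, 7.3]], [[0, 0, 0], [0, 0, 7.2]], [[0, 0, 0], [0, 0, 0]]]}}

```text
t: 30.5
tool_pos: [0.3386, 0.3858, 0.4605]
tool_rot: [3.115, -0.383, -0.012]
contact_force: [0.9, -0.7, 0.4]
opening: 0.0425
```

```bash
python3 g.py 1.91 0; python3 - <<'E'
from h import *
from g import gp,H
i=ctrl.camera_info('wrist')
im=save('wrist','w19.png');im=save('top','t19.png')
for g in (1.85,1.9,1.95):
  r=R.from_rotvec([0,0,-g])
  print(g,[proj(i,H+r.apply(a*SX+b*SY)+[0,0,z]).round(1).tolist() for a,b,z in ((-.017,-.213,.222),(-.007,-.187,.222),(0,-.29,.185))])
E
```

```text
t 30.5 pos [0.3386 0.3858 0.4605] F [ 0.9 -0.7  0.4] open 0.0425 q [ 0.7  -0.24  1.8   0.    1.6   2.52]
  shift cm [ 0.3  -0.95  9.45] turn deg [ 0.2  0.4 -0.7]
1.85 [[316.1, 227.7], [326.4, 196.3], [338.6, 280.2]]
1.9 [[302.8, 227.3], [314.3, 196.5], [324.4, 280.8]]
1.95 [[289.6, 226.3], [302.3, 196.0], [310.2, 280.8]]
```

View pics/w19.png

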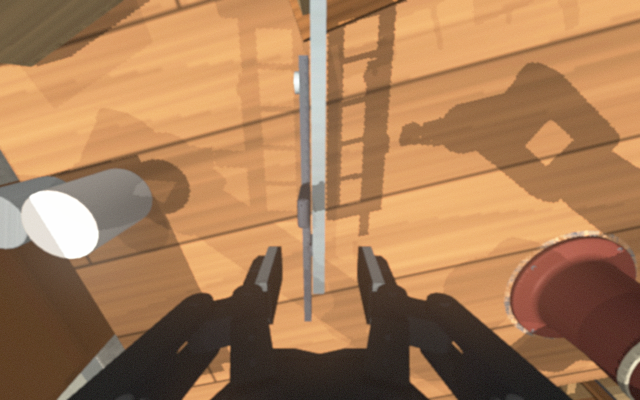

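{"op": "jog_arm", "data": {"steps": [[[0.3, -0.95, 2.3], [0, 0.4, -0.7]], [[0, 0, 2.3], [0, 0, 0]], [[0, 0, 2.3], [0, 0, 0]], [[0, 0, 1.5], [0, 0, 0]], [[0, 0, 0], [0, 0, 0]]]}}

```text
t: 31.1
tool_pos: [0.3439, 0.3943, 0.3731]
tool_rot: [3.118, -0.343, -0.001]
contact_force: [0.1, 0.3, 0.0]
opening: 0.0427
```

```bash
python3 g.py 1.91 0; python3 -c "
from h import *
save('wrist','w20.png')"
```

```text
t 31.1 pos [0.3439 0.3943 0.3731] F [0.1 0.3 0. ] open 0.0427 q [ 0.71 -0.17  1.88 -0.    1.44  2.5 ]
  shift cm [-0.07  0.04  0.72] turn deg [0.3 0.  0.8]
```

View pics/w20.png

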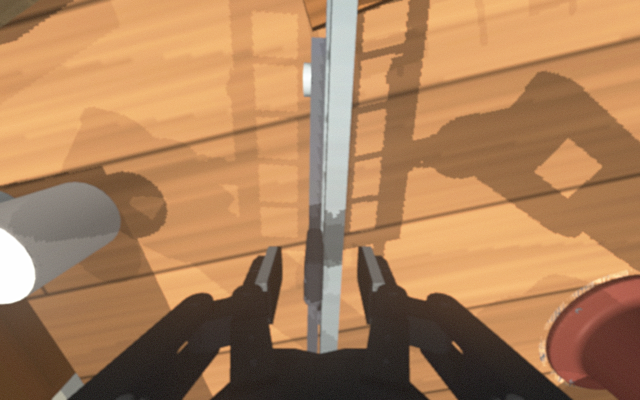

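{"op": "jog_arm", "data": {"steps": [[[0, -0.15, 0.7], [0.3, 0, 0.5]], [[0, 0, 0], [0, 0, 0]]]}}

```text
t: 31.35
tool_pos: [0.3449, 0.3964, 0.369]
tool_rot: [-3.117, 0.357, -0.005]
contact_force: [0.9, 0.2, -0.6]
opening: 0.0426
```

{"op": "jog_arm", "data": {"steps": [[[0, 0, 0], [0, 0, 0]], [[0, 0, 0], [0, 0, 0]], [[0, 0, 0], [0, 0, 0]], [[0, 0, 0], [0, 0, 0]], [[0, 0, 0], [0, 0, 0]], [[0, 0, 0], [0, 0, 0]]], "fingers": -1, "grip_force": 40}}

```text
t: 31.95
tool_pos: [0.3452, 0.3961, 0.3712]
tool_rot: [-3.116, 0.36, -0.007]
contact_force: [-1.0, -1.2, -0.1]
opening: 0.009
```

```bash
python3 g.py 1.91 0
```

```text
t 31.95 pos [0.3452 0.3961 0.3712] F [-1.  -1.2 -0.1] open 0.009 q [ 0.71 -0.17  1.88 -0.    1.42  2.51]
  shift cm [-0.16  0.25  0.52] turn deg [-0.3 -0.2  0.2]
```

{"op": "jog_arm", "data": {"steps": [[[0.2, 0, -0.65], [0, 0, 0]], [[0.3, 0, -0.65], [0, 0, 0]], [[0.4, 0, -0.65], [0, 0, 0]], [[0, 0, 0], [0, 0, 0]]]}}

```text
t: 32.35
tool_pos: [0.3544, 0.3928, 0.3876]
tool_rot: [3.12, -0.361, 0.001]
contact_force: [0.7, -0.6, -3.8]
opening: 0.0094
```

```bash
sed -i 's/dz=.158/dz=.163/' g.py; python3 g.py 1.91 .2; python3 -c "
from h import *
save('wrist','w21.png')"
```

```text
t 32.35 pos [0.3544 0.3928 0.3876] F [ 0.7 -0.6 -3.8] open 0.0094 q [ 0.7  -0.17  1.85 -0.    1.46  2.5 ]
  shift cm [-0.13  0.14 -0.25] turn deg [ 0.  -0.   0.2]
```

View pics/w21.png

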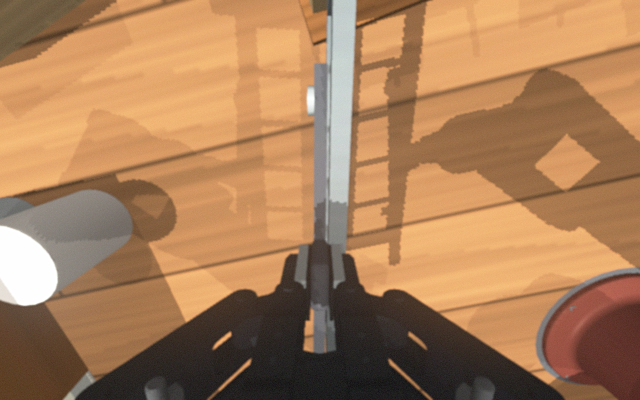

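{"op": "jog_arm", "data": {"steps": [[[0, 1.97, -0.1], [0, 0, -6]], [[0, 1.97, -0.1], [0, 0, -6]], [[0, 1.97, 0], [0, 0, -6]], [[0, 1.97, 0], [0, 0, -6]], [[0, 1.97, 0], [0, 0, -6]], [[0, 0, 0], [0, 0, 0]]]}}

```text
t: 33.0
tool_pos: [0.3525, 0.2928, 0.389]
tool_rot: [3.102, 0.494, 0.001]
contact_force: [3.1, 0.5, -7.0]
opening: 0.0093
```

```bash
python3 g.py 1.38 .2
```

```text
t 33.0 pos [0.3525 0.2928 0.389 ] F [ 3.1  0.5 -7. ] open 0.0093 q [ 0.53 -0.36  2.   -0.    1.49  1.79]
  shift cm [-0.29 -0.01 -0.1 ] turn deg [ 0.1 -0.   1.1]
```

{"op": "jog_arm", "data": {"steps": [[[-0.1, 1.97, 0], [0, 0, -6]], [[-0.1, 1.97, 0], [0, 0, -6]], [[-0.1, 1.97, 0], [0, 0, -6]], [[-0.05, 1.97, 0], [0, 0, -6]], [[-0.05, 1.97, 0], [0, 0, -6]], [[0, 0, 0], [0, 0, 0]]]}}

```text
t: 33.6
tool_pos: [0.3999, 0.2057, 0.3886]
tool_rot: [-2.857, -1.304, -0.013]
contact_force: [0.4, 0.5, -6.2]
opening: 0.0089
```

```bash
python3 g.py .84 .2
```

```text
t 33.6 pos [0.3999 0.2057 0.3886] F [ 0.4  0.5 -6.2] open 0.0089 q [ 0.31 -0.38  2.02  0.    1.49  1.02]
  shift cm [-0.27  0.09 -0.14] turn deg [ 0.1 -0.4  1.1]
```

{"op": "jog_arm", "data": {"steps": [[[-0.1, 1.97, 0], [0, 0, -6]], [[-0.1, 1.97, 0], [0, 0, -6]], [[-0.1, 1.97, 0], [0, 0, -6]], [[-0.05, 1.97, 0], [0, 0, -6]], [[0, 0, 0], [0, 0, 0]]]}}

```text
t: 34.1
tool_pos: [0.4662, 0.1626, 0.3889]
tool_rot: [-2.514, -1.883, -0.016]
contact_force: [1.0, -1.7, -4.1]
opening: 0.0093
```

```bash
python3 g.py .4 .2; python3 g.py 0 .2
```

```text
t 34.1 pos [0.4662 0.1626 0.3889] F [ 1.  -1.7 -4.1] open 0.0093 q [ 0.18 -0.26  1.93  0.01  1.46  0.47]
  shift cm [-0.4   0.35 -0.12] turn deg [ 0.3 -0.5  0.5]
t 34.1 pos [0.4662 0.1626 0.3889] F [ 1.  -1.7 -4.1] open 0.0093 q [ 0.18 -0.26  1.93  0.01  1.46  0.47]
  shift cm [ 0.56  7.86 -0.07] turn deg [  0.4  -0.4 -22.4]
```

{"op": "jog_arm", "data": {"steps": [[[-0.15, 1.97, 0], [0, 0, -5.8]], [[-0.15, 1.97, 0], [0, 0, -5.8]], [[0, 0, 0], [0, 0, 0]]]}}

```text
t: 34.4
tool_pos: [0.5042, 0.1526, 0.389]
tool_rot: [-2.305, -2.131, -0.017]
contact_force: [-1.2, -4.2, -3.0]
opening: 0.0088
```

```bash
python3 g.py 0.2 .2; python3 g.py 0 .2; python3 - <<'E'
from h import *
save('wrist','w22.png');im=save('scene','s22.png');cv2.imwrite('pics/s22c.png',cv2.resize(im[100:260,300:500,::-1],None,fx=4,fy=4))
E
```

```text
t 34.4 pos [0.5042 0.1526 0.389 ] F [-1.2 -4.2 -3. ] open 0.0088 q [ 0.15 -0.18  1.86  0.01  1.45  0.23]
  shift cm [-0.44  0.14 -0.11] turn deg [ 0.3 -0.5  0.9]
t 34.4 pos [0.5042 0.1526 0.389 ] F [-1.2 -4.2 -3. ] open 0.0088 q [ 0.15 -0.18  1.86  0.01  1.45  0.23]
  shift cm [-0.36  3.94 -0.09] turn deg [  0.4  -0.5 -10.6]
```

View pics/s22c.png

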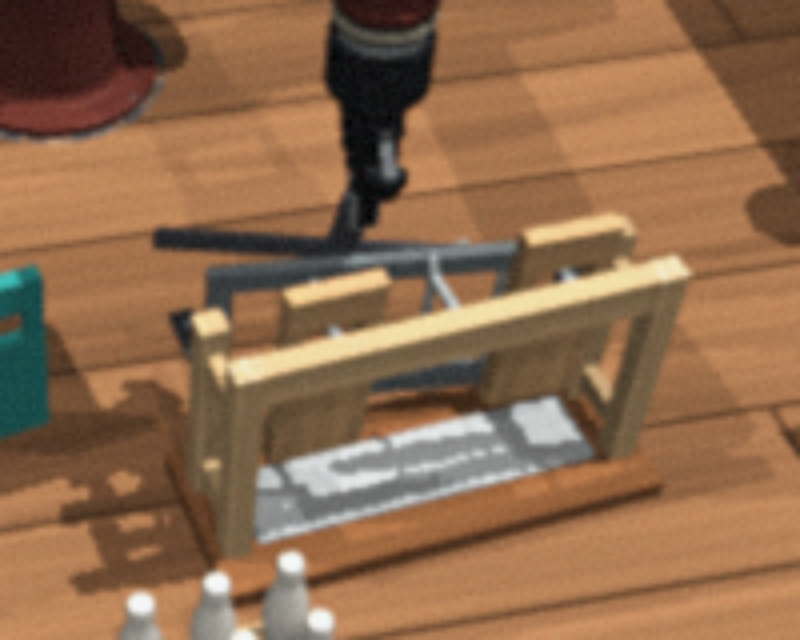

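View pics/w22.png

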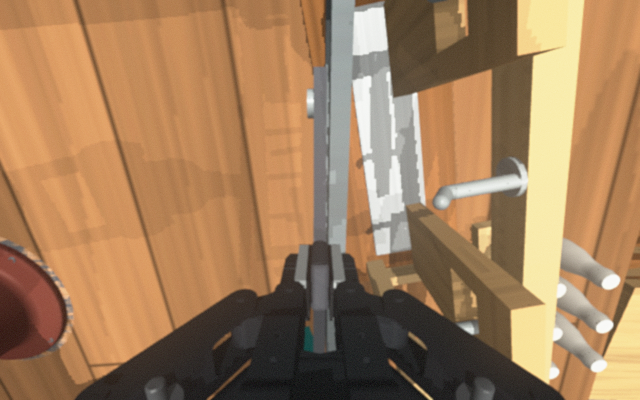

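{"op": "jog_arm", "data": {"steps": [[[-0.15, 1.6, 0], [0, 0, -5]], [[-0.1, 1.3, 0], [0, 0, -4]], [[0, 0, 0], [0, 0, 0]]]}}

```text
t: 34.8
tool_pos: [0.5309, 0.151, 0.3899]
tool_rot: [-2.131, -2.306, -0.02]
contact_force: [1.3, -3.1, -4.3]
opening: 0.0093
```

```bash
python3 g.py 0 .2
```

```text
t 34.8 pos [0.5309 0.151  0.3899] F [ 1.3 -3.1 -4.3] open 0.0093 q [ 0.14 -0.11  1.8   0.01  1.45  0.06]
  shift cm [-0.61  1.18 -0.01] turn deg [ 0.5 -0.5 -1.6]
```

{"op": "jog_arm", "data": {"steps": [[[-0.2, 0.7, 0], [0.5, 0, -1.6]], [[-0.1, 0.7, 0], [0, 0, 0]]]}}

```text
t: 35.0
tool_pos: [0.5426, 0.1508, 0.3892]
tool_rot: [-2.092, -2.325, -0.002]
contact_force: [-20.7, -7.8, 0.7]
opening: 0.0094
```

```bash
python3 g.py 0 .2
```

```text
t 35.0 pos [0.5426 0.1508 0.3892] F [-20.7  -7.8   0.7] open 0.0094 q [ 0.14 -0.08  1.77  0.01  1.46  0.03]
  shift cm [-0.49 -0.   -0.09] turn deg [-0.5 -0.6 -0. ]
```

{"op": "jog_arm", "data": {"steps": [[[-0.45, 0.15, 0.5], [0, 0, 0]], [[-0.4, 0.15, 0.6], [0, 0, 0]], [[-0.3, 0.15, 0.6], [0, 0, 0]]]}}

```text
t: 35.3
tool_pos: [0.5449, 0.1421, 0.3765]
tool_rot: [-2.087, -2.316, 0.006]
contact_force: [-9.8, -5.2, 5.1]
opening: 0.0093
```

```bash
python3 g.py 0 0
```

```text
t 35.3 pos [0.5449 0.1421 0.3765] F [-9.8 -5.2  5.1] open 0.0093 q [ 0.12 -0.07  1.78  0.02  1.45  0.01]
  shift cm [-0.61 -0.12  0.55] turn deg [-1.1 -0.9 -0.1]
```

{"op": "jog_arm", "data": {"steps": [[[-0.4, 0.1, 0.4], [0, 0, 0]], [[-0.3, 0.1, 0.3], [0, 0, 0]]]}}

```text
t: 35.5
tool_pos: [0.5455, 0.1381, 0.3723]
tool_rot: [-2.082, -2.309, -0.002]
contact_force: [-6.3, 2.2, 2.1]
opening: 0.0088
```

```bash
python3 g.py 0 0;  python3 - <<'E'
from h import *
save('wrist','w23.png');im=save('scene','s23.png');cv2.imwrite('pics/s23c.png',cv2.resize(im[140:240,320:430,::-1],None,fx=6,fy=6))
E
```

```text
t 35.5 pos [0.5455 0.1381 0.3723] F [-6.3  2.2  2.1] open 0.0088 q [ 0.11 -0.07  1.79  0.03  1.44  0.  ]
  shift cm [-0.2  -0.15  0.13] turn deg [-1.2 -1.4 -0.2]
```

View pics/s23c.png

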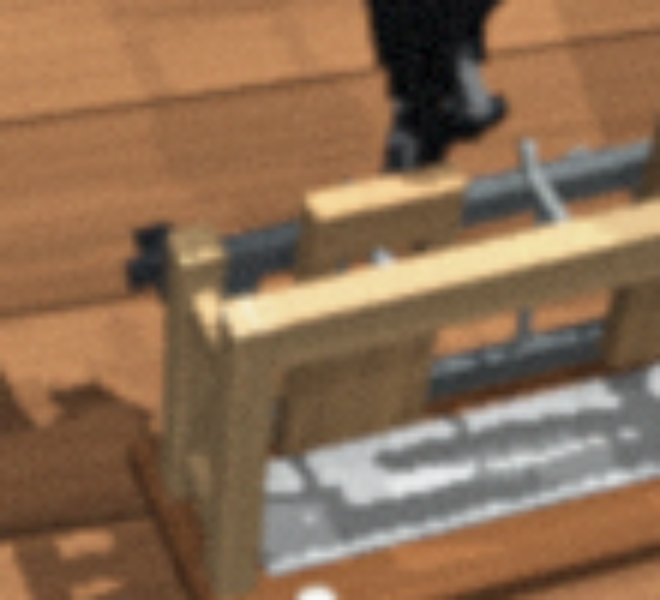

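{"op": "jog_arm", "data": {"steps": [[[0, 0, 0], [0, 0, 0]], [[0, 0, 0], [0, 0, 0]], [[0, 0, 0], [0, 0, 0]], [[0, 0, 0], [0, 0, 0]]], "fingers": -0.3}}

```text
t: 36.0
tool_pos: [0.5453, 0.14, 0.3777]
tool_rot: [-2.087, -2.311, -0.015]
contact_force: [-0.2, 0.0, -0.1]
opening: 0.0299
```

{"op": "jog_arm", "data": {"steps": [[[0, 0, -1], [0, 0, 0]], [[0, 0, -3], [0, 0, 0]], [[0, 0, -4], [0, 0, 0]], [[0, 0, -4], [0, 0, 0]], [[0, -4, 0], [0, 0, 0]], [[0, -4.5, 0], [0, 0, 0]], [[0, -4.5, 0], [0, 0, 0]], [[0, 0, 0], [0, 0, 0]]]}}

```text
t: 36.8
tool_pos: [0.4142, 0.1228, 0.5103]
tool_rot: [-2.092, -2.31, -0.02]
contact_force: [0.8, 1.1, 0.1]
opening: 0.0298
```

```bash
python3 g.py 0 0;  python3 - <<'E'
from h import *
save('wrist','w24.png');im=save('scene','s24.png');cv2.imwrite('pics/s24c.png',cv2.resize(im[140:240,320:480,::-1],None,fx=5,fy=5))
im=save('top','t24.png');cv2.imwrite('pics/t24c.png',cv2.resize(im[170:250,140:300,::-1],None,fx=5,fy=5,interpolation=cv2.INTER_CUBIC))
E
```

```text
t 36.8 pos [0.4142 0.1228 0.5103] F [0.8 1.1 0.1] open 0.0298 q [ 0.11 -0.47  1.89  0.03  1.73  0.01]
  shift cm [-0.34 13.16 13.84] turn deg [-0.4 -1.6 -0.4]
```

View pics/s24c.png

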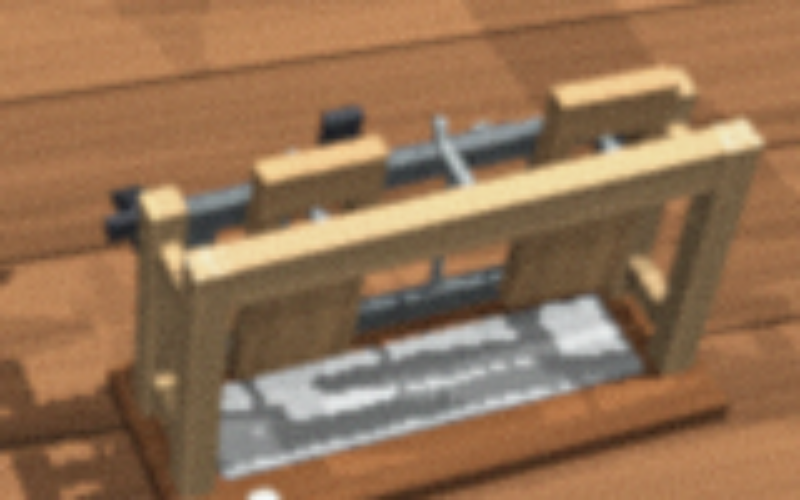

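View pics/w24.png

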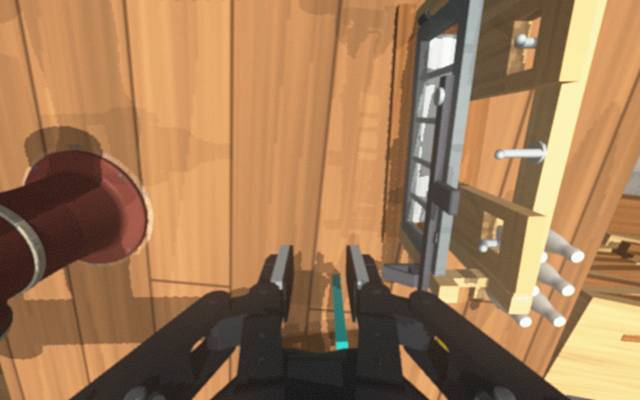

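View pics/t24.png

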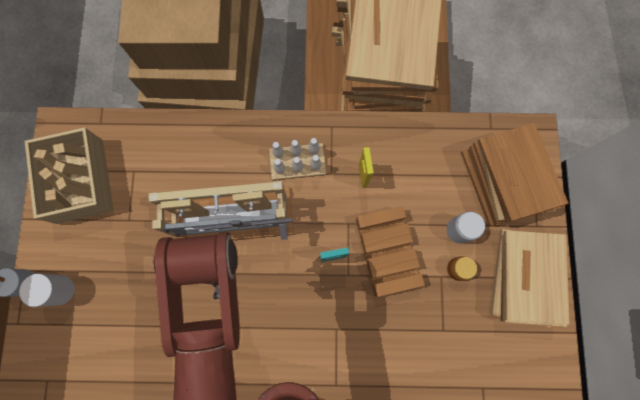

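```bash
python3 - <<'E'
import cv2,numpy as np
a=cv2.imread('pics/scene0.png',0).astype(np.float32);b=cv2.imread('pics/s24.png',0).astype(np.float32)
for n,(r0,r1,c0,c1) in {'thumb':(157,175,380,397),'nose':(173,192,338,352),'gatetop':(160,175,425,450),'tin':(215,260,160,195),'jar':(195,225,165,195),'pins':(238,295,322,390)}.items():
    A=a[r0:r1,c0:c1];best=cv2.matchTemplate(b[r0-6:r1+6,c0-6:c1+6],A,cv2.TM_CCOEFF_NORMED);_,m,_,l=cv2.minMaxLoc(best);print(n,round(m,3),(l[0]-6,l[1]-6))
E
```

```text
thumb 0.699 (0, -4)
nose 0.995 (0, 0)
gatetop 0.861 (0, 0)
tin 0.998 (0, 0)
jar 0.998 (0, 0)
pins 0.995 (0, 0)
```

{"op": "jog_arm", "data": {"steps": [[[0, 0, 0], [0, 0, 0]], [[0, 0, 0], [0, 0, 0]], [[0, 0, 0], [0, 0, 0]], [[0, 0, 0], [0, 0, 0]], [[0, 0, 0], [0, 0, 0]]]}}

```text
t: 37.45
tool_pos: [0.4215, 0.123, 0.5087]
tool_rot: [-2.092, -2.306, -0.014]
contact_force: [-0.3, 0.5, 0.7]
opening: 0.0299
```

```bash
python3 - <<'E'
from h import *
im=save('scene','s25.png');b=cv2.imread('pics/s24.png')[:,:,::-1];print(np.abs(im.astype(int)-b)[140:260,320:480].mean())
print(ctrl.finish_job())
E
```

```text
3.113767361111111
the job is handed in; nothing more can be done
None
```

The job is done and handed in at about 37.5 s. I lifted the latch, swung the gate open to about 1.9 rad and hung both oak boards from the block, on prongs 1 and 3. I then swung the gate shut with the latch held up and dropped the bar home.

**Last checks**
- **Boards:** both hang on their prongs in the final scene, wrist and top views. The turquoise and yellow look-alikes were left where they stood.
- **Gate and latch:** the gate met its stop at about 21 N. The latch nose shows no shift from its starting picture (match 0.995).
- **Bystanders:** the tin, jar and pins show no shift either (matches 0.995 to 0.998).
- **Block:** I saw no knock in the pictures.

**Check that disagreed:** the picture match at the thumb piece was only 0.70, with a best fit 4 px off. The hung board now stands beside it in that patch. By eye its top edge is where it was at the start, and the nose match agrees with the latch being down.

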